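# Put up a bracket shelf on the slotted rail and load it

## Robot

A 6-joint arm with a two-finger parallel gripper is mounted at the origin on the work surface; the furniture and walls round the work are solid. World frame = base frame: x ahead of the robot, y to its left, z up, the work surface at z = 0. Lengths are in m, angles in rad, forces in N, time in s.
With the tool pointing down it reaches from about 0.35 to 0.85 m from the base axis. Payload 8.1 kg.
Tool frame: the origin (TCP) lies midway between the tips of the shut fingers; the grasp point (between the pads) lies r.pinch_z behind it (r.pinch_z is the distance from the TCP to the grasp point, in m); z points along the fingers, y is the line along which they close (so a half turn about z gives the same grasp; the last joint's range is limited). The gripper opens to 93 mm and grips with 3 to 60 N. Pads are 15 mm wide; open, the fingers measure 128 mm over their backs; the gripper's body (75 mm by 188 mm) begins 65 mm behind the grasp point.
Start: joints at [1.033, 0.13, 1.488, -0, 1.523, -0.085], TCP at [0.262, 0.54, 0.219] pointing down, gripper open.
Joint ranges: [-2.96, 2.96], [-0.89, 2.26], [0.02, 2.5], [-1.34, 4.48], [0, 2.73], [-2.66, 2.66]. Speed limits (rad/s): [2.39, 2.39, 2.79, 3.14, 3.14, 3.14].

## Interface

Orientations are given as a rotation vector (axis times angle).
In Python, from bench import readout, viewer, r gives the robot as it stands.
- The arm moves only by the tool carry_out, never from a script. Its argument "commands" is one flat list of numbers, 7 for each row, row after row: the shift along the tool's x, y, z in mm, then the turn, a rotation vector about the tool's x, y, z in degrees, then the opening, from 0 (shut) to 1 (fully open). In form: [dx, dy, dz, rx, ry, rz, fingers, dx, dy, dz, rx, ry, rz, fingers, ...]. A call has 1 to 8 rows; each row is the pose to reach, as a shift and turn from the pose commanded when the call began, along the tool's axes at that moment; what a row does not reach only later rows make up. A row lasts 1/8 s, in which the tool goes at most 62.5 mm and 10.7 degrees, less where a joint would pass 70% of its speed; a pose out of reach is approached as far as the arm can. A call with a gripper value outside its range is refused whole. The fingers move at their own pace and stop on an object; "grip_force" is the grip in N (left out, the last holds). Time passes only in rows, so rows that repeat a pose let the fingers close. It gives the time, the measured TCP pose, the force, the opening and the grip force at its end, in the units of the state.
- readout.get_state(): the state, without advancing time (a new reading comes with each control period).
- viewer.grab_frame(name): name is "scene" or "top"; returns the picture (400x640x3 uint8, red, green, blue); there is no depth.
- viewer.camera_params(name): a dict with "intrinsics" (3x3 intrinsics, pixels), "rvec" (rotation vector, rad) and "tvec" (3), from world to camera coordinates, as OpenCV has them. Camera axes: x right, y down, z forward; pixel columns grow to the right and rows downward; lengths in m; the calibration is good to about 2 mm. A picture is of the moment at which its call begins. camera_params takes no time and is no camera call.
- r.close_job(): hands the job in; it is judged then, once.
Trained networks look in the newest picture that a camera, given by its name, has taken for a name from the list of things; names that differ only in an ending like _2 or _b are one class to them, and where a whole thing is asked for, a point or a joint stands for the part that bears it (a point fixed in the world has none). Each returns a list of dicts, best first, with "p" (0 to 1); they miss things now and then, are a little off and sometimes report something else, mostly with a low value. They report only what shows in the picture. A call takes as long as a camera call.
- viewer.recognise(camera, query): "position" ([x, y, z] in m, in the coordinates of the camera as it stood for that picture, good to about 4 mm: the middle of the surface that is visible of it).
- viewer.outline_of(camera, query): "mask" (400x640 bool, what is visible of it).
- viewer.mark_of(camera, query): "position" ([x, y, z] in m, in the coordinates of the camera as it stood for that picture, good to about 4 mm: a listed point, or the origin of a listed thing).
The state is a dict: "t": time; "joints": joint angles; "qvel": joint speeds; "joint_torque": joint torques, N m; "position": TCP position; "tcp_rot": TCP orientation; "wrist_force": force on the tool from outside, world axes, zero at the start; "torque": the same for the moment, N m; "opening": opening from 0.0 (shut) to 1.0 (fully open); "grip_force": force on a finger pad.
Only numpy, scipy, OpenCV 4.12 (cv2) and the standard library are available. Lean on these libraries where they do the work, as an engineer would, in place of code of your own. Each camera call takes 0.05 s, during which the arm holds its last target. There are 200 camera calls.

## Task

Put up the little shelf: slide each bracket straight up out of the plywood holder, hook it into an upright of the slotted rail and press it down until it snaps fully home, one to an upright; both outer uprights must get one, a third bracket, if there is one, goes in the middle. Once all are home, lay the white board flat across them, centred on and parallel to the rail, about halfway out to the brackets' front lips. Then set the soap bar flat and the small carton upright on the board; leave the dosing cup where it is.

Things in the scene. Friction and masses are not known exactly. Their poses are not given: they have to be found in the camera images.
- rail: freestanding slotted rail fixed to the worktop: three white uprights 40 mm wide, 165 mm high, 80 mm apart along own y, on a grey foot 10 mm high, 250 mm wide, reaching 50 mm in front of them. Origin: worktop level under the front face of the middle upright; own x points from the robot's side into the uprights (brackets project to -x), z up. Slots, rollers, pressing: see the points
- rail_left (a point): home point of the left upright (robot's view), on its front face 25 mm up; axes as the rail's. A bracket is home when its origin is here, axes alike. Slots (each upright, relative to its home point): two, 14 mm wide, z +37 to +75 and z +87 to +125 mm; plate 4 mm thick. Hooks pass in only while the origin is 22 to 30 mm above home (26 best): push in till the flange touches, then lower
- rail_mid (a point): home point of the middle upright, as rail_left. Each upright has a pair of sprung steel rollers (radius 3 mm), 8 mm to either side of its middle, 15 mm above the home point, 5 to 20 mm in front of the face. A hooked bracket comes to rest with its bead on them, about 13 mm above home, and goes no lower by its weight
- rail_right (a point): home point of the right upright, as rail_left. To lock any bracket press down its top edge with about 10 to 15 N: the bead passes the rollers and it snaps down till its hook necks sit on the lower ends of the slots (rigid stop). Press 10 to 30 mm in front of the upright's face, with shut fingers for instance; pressing far out on the arm may jam the hooks
- holder: plywood holder 150 x 176 mm, fixed, three slots 11 mm wide, 60 mm apart along own y. Brackets stand in it on edge, arms to the robot, hooks away: origin at holder x +60, y 0 or +-60, z +8 mm. Cheeks hold the arm 104 to 120 mm in front of the back face (up to 10 mm below the top edge) and the web 26 to 44 mm in front; between them it is free. Clear after 100 mm lift. Origin: centre of underside
- bracket_a: flat aluminium shelf bracket; all alike, 0.18 kg, top edge 105 mm above its origin. Origin: in the plane of the back face (lies against the upright), mid-thickness, level with its lowest point; z up, own x out of the back (hook side). Arm x 0 to -130 mm, 8 mm thick (own y), z 79 to 105, with a lip 8 mm above the top edge at its front end (x -124 to -130). Centre of mass about x -45
- bracket_b: as bracket_a. All brackets, lower part: web 8 mm thick, x -4 to -46 mm, from the arm down to z 32; back flange 30 mm wide, 4 mm thick, z 29 to 103; at the foot a dark round bead 14 mm wide, x -2 to -23, centred at z 7 mm
- bracket_c: as bracket_a. All brackets, hooks: two stand out of the back face by 11 mm, 6 mm thick along y, each with a neck 8 mm high (z 87 to 95 and z 37 to 45 mm) and a downturned lip that reaches 22 mm below its neck; the lip grips the upright's plate from behind when the bracket is lowered
- board: loose white shelf board lying flat on the worktop, 56 mm wide (own x), 220 mm long (own y), 16 mm thick, 0.16 kg. Origin: centre of its underside; z up.
- soap_bar: pink soap bar lying flat, 48 (own x) x 75 (own y) x 20 mm high, 0.09 kg; origin at the centre of its underside, z up
- dosing_cup: small clear-grey dosing cup, 63 mm wide, 49 mm high, a bystander; origin at the centre of its underside.
- plaster_box: small printed pale-blue carton standing upright, 34 (own x) x 92 (own y) x 82 mm high, 0.08 kg; origin at the centre of its underside, z up

How it is judged:
By the outcome, as a careful person would: the job done as asked, in the order asked, and still so for the second after the job is handed in, with the robot touching nothing.
Of bracket_a, bracket_b, bracket_c only 2 to 3 are there at a start; the rules pass over those that are not, and their reading is None.
At some moment in a run one of soap_bar may be knocked a few centimetres aside while the robot is not near it.
It also fails if it takes over 210 s, if anything falls off the work surface, if the arm or the gripper's body presses on something with over 40 N, if the wrist force passes 120 N, or if a joint passes its speed limit or range.

## Working session

There is one attempt and no reset: what is moved stays moved. The work goes in short steps, Python scripts to look and compute and a tool call to move; the robot and the scene stay as the last step left them, time stands still between calls to the robot, and variables do not carry over. Pictures are saved under pics/ and viewed, at most 14 in all, crops included, and the job is handed in when it is done.

Besides the shell and the picture viewer there is one more tool, called as name(argument=value, ...) on one line, values as JSON. carry_out: Moves the arm, as the interface text tells. Its arguments: {"type":"object","properties":{"commands":{"type":"array"},"grip_force":{"type":"number"}},"required":["commands"]}

```bash
ls; mkdir -p pics; cat > h.py <<'E'
import numpy as np, cv2
from scipy.spatial.transform import Rotation as R
from bench import readout, viewer, r
def cam(n):
    c=viewer.camera_params(n); return np.array(c["intrinsics"]),cv2.Rodrigues(np.array(c["rvec"],float))[0],np.array(c["tvec"],float).ravel()
def w(n,p):
    K,Rm,t=cam(n); return Rm.T@(np.array(p)-t)
def proj(n,P):
    K,Rm,t=cam(n); q=(Rm@np.atleast_2d(P).T).T+t; q=q@K.T; return q[:,:2]/q[:,2:]
def onplane(n,uv,z):
    K,Rm,t=cam(n); uv=np.atleast_2d(uv).astype(float); d=np.c_[uv,np.ones(len(uv))]@np.linalg.inv(K).T@Rm; o=-Rm.T@t
    return o+d*((z-o[2])/d[:,2])[:,None]
def save(n,f):
    im=viewer.grab_frame(n); cv2.imwrite(f,im[:,:,::-1]); return im
def delta(P,Rt=None):
    "tool-frame mm shift and deg turn to world pose"
    s=readout.get_state(); R0=R.from_rotvec(s["tcp_rot"]); print("shift",np.round(R0.inv().apply(np.array(P)-s["position"])*1000,1), "turn",None if Rt is None else np.round((R0.inv()*Rt).as_rotvec(degrees=True),1))
E
python3 - <<'E'
from h import *
print(r.pinch_z); s=readout.get_state(); print({k:np.round(v,3) for k,v in s.items()}); print(R.from_rotvec(s["tcp_rot"]).as_matrix().round(3))
for n in("scene","top"):
    save(n,f"pics/{n}0.png"); K,Rm,t=cam(n); print(n,(-Rm.T@t).round(3),K[0,0])
    for q in "rail rail_left rail_mid rail_right holder bracket_a board soap_bar dosing_cup plaster_box".split():
        for d in viewer.mark_of(n,q)[:4]:
            print(q,round(d["p"],2),w(n,d["position"]).round(4))
E
```

```text
pics
0.0188
{'t': np.float64(0.0), 'joints': array([ 1.033,  0.131,  1.489,  0.   ,  1.523, -0.085]), 'qvel': array([-0.001,  0.   , -0.002,  0.001, -0.001, -0.   ]), 'joint_torque': array([-2.0000e-03, -5.5984e+01, -4.9176e+01,  7.7000e-02,  3.5000e-02,
       -0.0000e+00]), 'position': array([0.262, 0.539, 0.218]), 'tcp_rot': array([-7.050e-01, -3.061e+00,  3.000e-03]), 'wrist_force': array([-0.547,  0.546,  0.14 ]), 'torque': array([-0.022,  0.009, -0.025]), 'grip_force': np.float64(0.0), 'opening': np.float64(0.997)}
[[-0.899  0.437 -0.001]
 [ 0.437  0.899 -0.002]
 [ 0.    -0.002 -1.   ]]
scene [0.277 0.365 1.006] 506.1596404503378
rail 0.8 [ 0.6438 -0.1711  0.0011]
rail_left 0.83 [ 0.6604 -0.0897  0.0259]
rail_left 0.28 [0.6115 0.0355 0.0022]
rail_mid 0.78 [ 0.6442 -0.1682  0.0259]
rail_right 0.59 [ 0.6336 -0.2487  0.0285]
rail_right 0.49 [ 0.4489 -0.3614 -0.    ]
holder 0.74 [ 0.4178  0.0894 -0.0021]
bracket_a 0.87 [0.477  0.0923 0.0097]
bracket_a 0.59 [0.4824 0.0341 0.005 ]
board 0.57 [ 0.3997 -0.188  -0.0007]
soap_bar 0.8 [0.613  0.0316 0.002 ]
dosing_cup 0.7 [ 0.4521 -0.3605  0.0014]
plaster_box 0.93 [0.6168 0.1596 0.0048]
plaster_box 0.55 [ 0.6334 -0.2493  0.0269]
top [ 0.367 -0.107  0.887] 420.7651586105941
rail 0.72 [ 6.474e-01 -1.664e-01  4.000e-04]
rail 0.39 [0.4157 0.0813 0.0048]
rail_left 0.91 [ 0.6555 -0.0885  0.0247]
rail_mid 0.57 [ 0.6481 -0.1718  0.0242]
rail_right 0.98 [ 0.6299 -0.2516  0.0202]
rail_right 0.23 [ 0.6546 -0.0886  0.0263]
holder 0.65 [0.4208 0.0841 0.0034]
holder 0.64 [ 6.485e-01 -1.640e-01 -5.000e-04]
bracket_a 0.93 [0.4746 0.094  0.0096]
bracket_a 0.87 [0.489  0.0364 0.0059]
board 0.74 [ 0.4027 -0.186  -0.0025]
soap_bar 0.72 [ 0.6073  0.0325 -0.0014]
plaster_box 0.66 [0.6107 0.1605 0.0057]
plaster_box 0.16 [0.4192 0.0846 0.0015]
```

View pics/scene0.png

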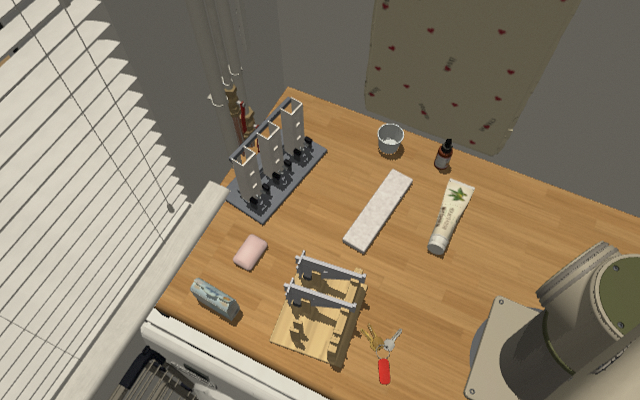

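View pics/top0.png

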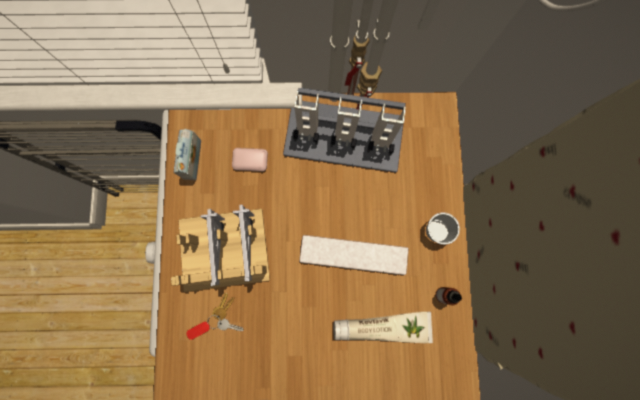

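The scene shows two brackets in the holder's middle and right slots (arms toward the robot; top view about (213,245) and (245,240)). The rail is at (345,130), the board at (353,255), the soap at (250,160), the carton at (187,155) and the cup at (441,229). Next I fit the poses to the masks.

```bash
cat > fit.py <<'E'
from h import *
from scipy.optimize import minimize
from itertools import product
def box(a,b,c,d,e,f): return np.array(list(product((a,b),(c,d),(e,f))))/1000
BR=[box(-130,0,-4,4,79,105),box(-130,-124,-4,4,79,113),box(-46,-4,-4,4,32,79),box(-4,0,-15,15,29,103),box(0,11,-3,3,65,95),box(0,11,-3,3,15,45),box(-23,-2,-7,7,0,14)]
M={"bracket":BR,"board":[box(-28,28,-110,110,0,16)],"soap_bar":[box(-24,24,-37.5,37.5,0,20)],"plaster_box":[box(-17,17,-46,46,0,82)],
"rail":[box(-50,60,-125,125,0,10)]+[box(0,25,y-20,y+20,10,165) for y in(-80,0,80)]}
def pts(B,p,z=0):
    c,s=np.cos(p[2]),np.sin(p[2]); return B@np.array([[c,s,0],[-s,c,0],[0,0,1]])+[p[0],p[1],z]
def render(n,model,p,z=0):
    m=np.zeros((400,640),np.uint8)
    for B in model:
        hull=cv2.convexHull((proj(n,pts(B,p,z))*16).round().astype(np.int32)); t=np.zeros_like(m)
        cv2.fillConvexPoly(t,hull,255,cv2.LINE_AA,4); m=np.maximum(m,t)
    return m/255.
def fit(masks,model,p0,z=0):
    def cost(q):
        p=np.array(q)*[.01,.01,.1]; c=0
        for n,m in masks.items():
            a=render(n,model,p,z); c+=1-np.minimum(a,m).sum()/np.maximum(a,m).sum()
        return c
    best=None
    for dy in(-.1,0,.1):
        o=minimize(cost,np.array([p0[0],p0[1],p0[2]+dy])/[.01,.01,.1],method="Nelder-Mead",options=dict(initial_simplex=np.array([p0[0],p0[1],p0[2]+dy])/[.01,.01,.1]+np.vstack([np.zeros(3),np.eye(3)]),xatol=.005,fatol=1e-5))
        if best is None or o.fun<best.fun: best=o
    return best.x*[.01,.01,.1],best.fun
def overlay(n,im,items,f,roi,k):
    im=im.copy()[:,:,::-1]; x,y,wd,h=roi; im=cv2.resize(im[y:y+h,x:x+wd],None,fx=k,fy=k,interpolation=cv2.INTER_CUBIC)
    for model,p,z in items:
        for B in model:
            P=proj(n,pts(B,p,z)); P=((P+.5-[x,y])*k-.5)
            for i in range(8):
                for j in(1,2,4):
                    if not i&j: cv2.line(im,tuple(P[i].round().astype(int)),tuple(P[i|j].round().astype(int)),(0,255,0),1,cv2.LINE_AA)
    if f: cv2.imwrite(f,im)
    return im
E
python3 - <<'E'
from fit import *
ims={n:viewer.grab_frame(n) for n in("scene","top")}
p0={"board":(.401,-.187,-.1),"soap_bar":(.61,.032,0),"plaster_box":(.613,.16,0),"rail":(.646,-.169,-.16)}
res={}
for q,p in p0.items():
    mk={n:viewer.outline_of(n,q)[0]["mask"].astype(float) for n in ims}
    for sel in(("scene",),("top",),("scene","top")):
        f=fit({n:mk[n] for n in sel},M[q],p); print(q,sel,f[0].round(4),round(f[1],3))
    res[q]=f[0]
bm={n:[d["mask"].astype(float) for d in viewer.outline_of(n,"bracket_a") if d["p"]>.3] for n in ims}
for nm,p in(("b1",(.476,.093,.15)),("b2",(.486,.035,.15))):
    mk={}
    for n in ims:
        a=render(n,BR,p,.008); mk[n]=max(bm[n],key=lambda m:np.minimum(a,m).sum()/np.maximum(a,m).sum())
    for sel in(("scene",),("top",),("scene","top")):
        f=fit({n:mk[n] for n in sel},BR,p,.008); print(nm,sel,f[0].round(4),round(f[1],3))
    res[nm]=f[0]
np.savez("res.npz",**res)
it=[(M["rail"],res["rail"],0)]; ib=[(BR,res["b1"],.008),(BR,res["b2"],.008)]
A=overlay("top",ims["top"],it,None,(280,85,130,90),3); B=overlay("scene",ims["scene"],it,None,(220,85,130,140),3)
C=overlay("top",ims["top"],ib,None,(165,195,130,100),3); D=overlay("scene",ims["scene"],ib,None,(260,245,130,100),3)
g=np.zeros((580,790,3),np.uint8)
for im,x,y in((A,0,0),(B[:290],400,0),(C,0,285),(D,400,285)):
    im=im[:580-y]; g[y:y+im.shape[0],x:x+im.shape[1]]=im
cv2.imwrite("pics/fit1.png",g)
E
```

```text
board ('scene',) [ 0.4002 -0.185  -0.1255] 0.07
board ('top',) [ 0.4032 -0.1836 -0.129 ] 0.081
board ('scene', 'top') [ 0.4015 -0.1852 -0.1359] 0.159
soap_bar ('scene',) [0.6066 0.0313 0.0046] 0.224
soap_bar ('top',) [0.6098 0.0334 0.0599] 0.241
soap_bar ('scene', 'top') [0.6079 0.0317 0.0182] 0.467
plaster_box ('scene',) [ 0.6077  0.1626 -1.7749] 0.296
plaster_box ('top',) [0.6102 0.1566 1.6875] 0.279
plaster_box ('scene', 'top') [0.6101 0.1605 1.3844] 0.617
rail ('scene',) [ 0.6494 -0.1698 -0.1658] 0.124
rail ('top',) [ 0.6537 -0.1693 -0.1581] 0.167Traceback (most recent call last):
  File "<stdin>", line 8, in <module>
  File "fit.py", line 24, in fit
    o=minimize(cost,np.array([p0[0],p0[1],p0[2]+dy])/[.01,.01,.1],method="Nelder-Mead",options=dict(initial_simplex=np.array([p0[0],p0[1],p0[2]+dy])/[.01,.01,.1]+np.vstack([np.zeros(3),np.eye(3)]),xatol=.005,fatol=1e-5))
    res = _minimize_neldermead(fun, x0, args, callback, bounds=bounds,
                               **options)
    fxr = func(xr)
    fx = function(np.copy(x), *(wrapper_args + args))
  File "fit.py", line 20, in cost
    a=render(n,model,p,z); c+=1-np.minimum(a,m).sum()/np.maximum(a,m).sum()
  File "fit.py", line 13, in render
    hull=cv2.convexHull((proj(n,pts(B,p,z))*16).round().astype(np.int32)); t=np.zeros_like(m)
                         ~~~~^^^^^^^^^^^^^^
  File "h.py", line 9, in proj
    K,Rm,t=cam(n); q=(Rm@np.atleast_2d(P).T).T+t; q=q@K.T; return q[:,:2]/q[:,2:]
           ~~~^^^
  File "h.py", line 5, in cam
    c=viewer.camera_params(n); return np.array(c["intrinsics"]),cv2.Rodrigues(np.array(c["rvec"],float))[0],np.array(c["tvec"],float).ravel()
ValueError: time passes only in moves, steps and waits
```

```bash
python3 - <<'E'
s=open("h.py").read()
s=s.replace('def cam(n):\n    c=viewer.camera_params(n); return','import pickle,os\nif not os.path.exists("cam.pkl"): pickle.dump({n:dict(viewer.camera_params(n)) for n in("scene","top")},open("cam.pkl","wb"))\nCP=pickle.load(open("cam.pkl","rb"))\ndef cam(n):\n    c=CP[n]; return')
open("h.py","w").write(s)
E
cat > run1.py <<'E'
from fit import *
ims={n:viewer.grab_frame(n) for n in("scene","top")}
res={"board":np.array([.4015,-.1852,-.131])}
mk={n:viewer.outline_of(n,"rail")[0]["mask"].astype(float) for n in ims}
f=fit(mk,M["rail"],(.65,-.169,-.16)); print("rail",f); res["rail"]=f[0]
bm={n:[d["mask"].astype(float) for d in viewer.outline_of(n,"bracket_a") if d["p"]>.3] for n in ims}
for nm,p in(("b1",(.476,.093,.15)),("b2",(.486,.035,.15))):
    mk={}
    for n in ims:
        a=render(n,BR,p,.008); mk[n]=max(bm[n],key=lambda m:np.minimum(a,m).sum()/np.maximum(a,m).sum())
    for sel in(("scene",),("top",),("scene","top")):
        f=fit({n:mk[n] for n in sel},BR,p,.008); print(nm,sel,f[0].round(4),round(f[1],3))
    res[nm]=f[0]
np.savez("res.npz",**res)
it=[(M["rail"],res["rail"],0)]; ib=[(BR,res["b1"],.008),(BR,res["b2"],.008)]
A=overlay("top",ims["top"],it,None,(280,85,130,90),3); B=overlay("scene",ims["scene"],it,None,(220,92,130,130),2.9)
C=overlay("top",ims["top"],ib,None,(165,195,130,100),3); D=overlay("scene",ims["scene"],ib,None,(265,245,120,70),3)
g=np.zeros((600,790,3),np.uint8)
for im,x,y in((A,0,0),(B,400,0),(C,0,285),(D,400,385)):
    im=im[:600-y]; g[y:y+im.shape[0],x:x+im.shape[1]]=im
cv2.imwrite("pics/fit1.png",g)
E
python3 run1.py
```

```text
rail (array([ 0.65015587, -0.16960725, -0.16774057]), np.float64(0.30971339920674534))
b1 ('scene',) [0.4748 0.0917 0.0968] 0.258
b1 ('top',) [0.4754 0.0915 0.1215] 0.257
b1 ('scene', 'top') [0.475  0.091  0.1047] 0.54
b2 ('scene',) [0.4821 0.0327 0.1071] 0.227
b2 ('top',) [0.4844 0.0327 0.1357] 0.251
b2 ('scene', 'top') [0.4823 0.0315 0.1106] 0.508
```

View pics/fit1.png

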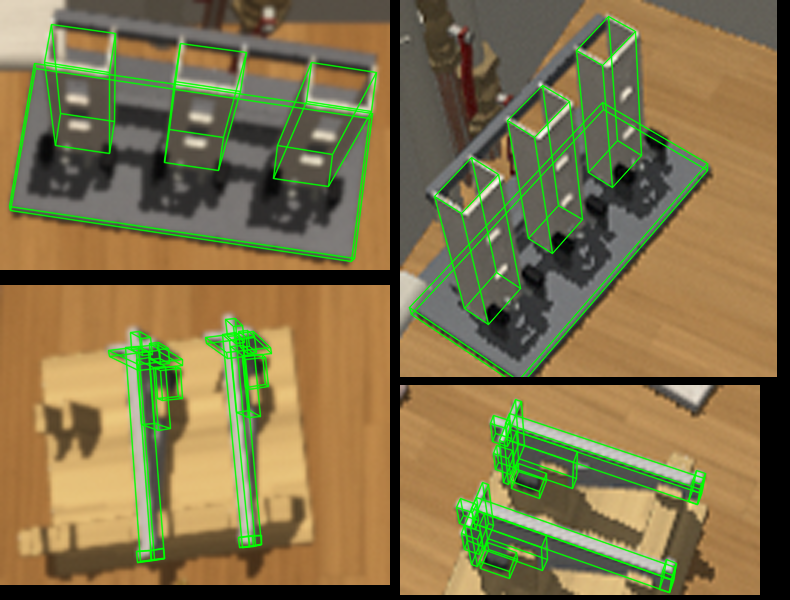

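```bash
cat > strip.py <<'E'
from fit import *
def strip(n,im,p,z=.113,L=(-120,-6)):
    "centre line of bright top edge, sampled across, on plane z"
    g=im.astype(float).min(2); out=[]
    c,s=np.cos(p[2]),np.sin(p[2])
    for x in np.arange(L[0],L[1],4)/1000:
        ys=np.arange(-12,12.01,.5)/1000
        P=np.c_[p[0]+x*c-ys*s,p[1]+x*s+ys*c,np.full(len(ys),z)]
        uv=proj(n,P).astype(np.float32)
        v=cv2.remap(g.astype(np.float32),uv[:,0].reshape(1,-1),uv[:,1].reshape(1,-1),cv2.INTER_LINEAR).ravel()
        wt=np.clip(v-150,0,40); 
        if wt.sum()>100: out.append((x,(wt*ys).sum()/wt.sum()))
    o=np.array(out); k=np.polyfit(o[:,0],o[:,1],1); res=o[:,1]-np.polyval(k,o[:,0]); g=abs(res)<.0015; k=np.polyfit(o[g,0],o[g,1],1)
    return k,g.sum(),len(o)
E
python3 - <<'E'
from strip import *
res=dict(np.load("res.npz"))
for n in("scene","top"):
    im=viewer.grab_frame(n)
    for b in("b1","b2"):
        p=res[b].copy()
        for _ in range(3):
            k,m,t=strip(n,im,p); c,s=np.cos(p[2]),np.sin(p[2]); p=p+[-k[1]*s,k[1]*c,np.arctan(k[0])]
        c,s=np.cos(p[2]),np.sin(p[2]); print(n,b,p.round(4),"mid",(p[:2]-.056*np.array([c,s])).round(4),m,t)
E
```

```text
scene b1 [0.4749 0.0914 0.1175] mid [0.4193 0.0848] 29 29
scene b2 [0.4822 0.032  0.1185] mid [0.4266 0.0254] 29 29
top b1 [0.4749 0.0921 0.1168] mid [0.4192 0.0856] 29 29
top b2 [0.4821 0.0324 0.1166] mid [0.4265 0.0259] 29 29
```

```bash
cat > plan.py <<'E'
import sys; from h import *
import json
CF="cmd.json"
def load():
    d=json.load(open(CF)); return np.array(d["p"]),R.from_matrix(d["R"])
def store(p,Rm): json.dump(dict(p=list(p),R=Rm.as_matrix().tolist()),open(CF,"w"))
def down(yaw): c,s=np.cos(yaw),np.sin(yaw); return R.from_matrix([[-c,-s,0],[-s,c,0],[0,0,-1]])
def go(P,yaw):
    p,R0=load(); T=down(yaw); d=np.round(R0.inv().apply(np.array(P)-p)*1000,1); a=np.round((R0.inv()*T).as_rotvec(degrees=True),1)
    print(*d,*a); store(p+R0.apply(d/1000),R0*R.from_rotvec(a,degrees=True))
def st():
    s=readout.get_state(); print("t",round(s["t"],2),"pos",np.round(s["position"],4),"F",np.round(s["wrist_force"],1),"open",round(s["opening"],3),"grip",round(s["grip_force"],1),"j",np.round(s["joints"],2))
def init():
    s=readout.get_state(); store(np.array(s["position"]),R.from_rotvec(s["tcp_rot"]))
E
python3 - <<'E'
from plan import *
st(); init(); go((.4226,.0252,.2),.1175); go((.4226,.0252,.081),.1175)
E
```

```text
t 2.0 pos [0.2625 0.5395 0.2187] F [ 0.2 -0.1  0.3] open 1.003 grip 0.0 j [ 1.03  0.13  1.49 -0.    1.52 -0.09]
-369.0 -392.5 18.6 0.0 0.0 -32.7
-0.0 0.0 119.0 0.0 0.0 0.0
```

carry_out(commands=[-40, -42, 2, 0, 0, -4, 0.4, -85, -90, 5, 0, 0, -8, 0.4, -130, -140, 7, 0, 0, -12, 0.4, -175, -188, 9, 0, 0, -16, 0.4, -220, -236, 11, 0, 0, -20, 0.4, -265, -284, 14, 0, 0, -24, 0.4, -310, -332, 16, 0, 0, -28, 0.4, -369, -392.5, 18.6, 0, 0, -32.7, 0.4], grip_force=40)

```text
t: 3.0
position: [0.4094, 0.0646, 0.2018]
tcp_rot: [-0.189, 3.134, 0.0]
wrist_force: [0.8, 0.5, 0.5]
opening: 0.397
grip_force: 0.0
```

carry_out(commands=[0, 0, 0, 0, 0, 0, 0.4, 0, 0, 0, 0, 0, 0, 0.4, 0, 0, 0, 0, 0, 0, 0.4])

```text
t: 3.38
position: [0.4088, 0.0678, 0.2015]
tcp_rot: [-0.188, 3.136, 0.0]
wrist_force: [-0.9, 0.7, 0.7]
opening: 0.399
grip_force: 0.0
```

```bash
python3 - <<'E'
from plan import *
st(); print(load()[0]); s=readout.get_state(); print((down(.1175).inv()*R.from_rotvec(s["tcp_rot"])).as_rotvec(degrees=True))
E
```

```text
t 3.38 pos [0.4088 0.0678 0.2015] F [-0.9  0.7  0.7] open 0.399 grip 0.0 j [ 0.04 -0.39  1.99  0.    1.54 -1.65]
[0.42259445 0.02517473 0.08104975]
[-0.01690234 -0.0067871  -0.11812734]
```

```bash
python3 - <<'E'
from plan import *
init(); go((.4226,.0252,.2),.1175); init(); go((.4226,.0252,.081),.1175)
E
```

```text
-8.6 -44.0 1.5 0.0 0.0 0.1
-8.6 -44.0 120.5 0.0 0.0 0.1
```

carry_out(commands=[-4, -22, 1, 0, 0, 0, 0.4, -8.6, -44, 1.5, 0, 0, 0, 0.4, -8.6, -44, 1.5, 0, 0, 0, 0.4, -8.6, -44, 35, 0, 0, 0, 0.4, -8.6, -44, 70, 0, 0, 0, 0.4, -8.6, -44, 100, 0, 0, 0, 0.4, -8.6, -44, 120.5, 0, 0, 0, 0.4, -8.6, -44, 120.5, 0, 0, 0, 0.4])

```text
t: 4.38
position: [0.4209, 0.0254, 0.0793]
tcp_rot: [0.188, -3.132, -0.001]
wrist_force: [0.4, 0.2, -0.5]
opening: 0.399
grip_force: 0.0
```

carry_out(commands=[0, 0, 0, 0, 0, 0, 0.1, 0, 0, 0, 0, 0, 0, 0.1, 0, 0, 0, 0, 0, 0, 0, 0, 0, 0, 0, 0, 0, 0], grip_force=40)

```text
t: 4.88
position: [0.4233, 0.0238, 0.0816]
tcp_rot: [-0.185, 3.135, -0.0]
wrist_force: [0.8, -0.2, 2.9]
opening: 0.083
grip_force: 40.0
```

```bash
python3 - <<'E'
from plan import *
st(); im=save("scene","pics/a1.png"); cv2.imwrite("pics/a1.png",cv2.resize(im[150:350,200:440,::-1],None,fx=3,fy=3))
E
```

```text
t 4.88 pos [0.4233 0.0238 0.0816] F [ 0.8 -0.2  2.9] open 0.083 grip 40.0 j [-0.06 -0.25  2.11 -0.    1.28 -1.75]
```

View pics/a1.png

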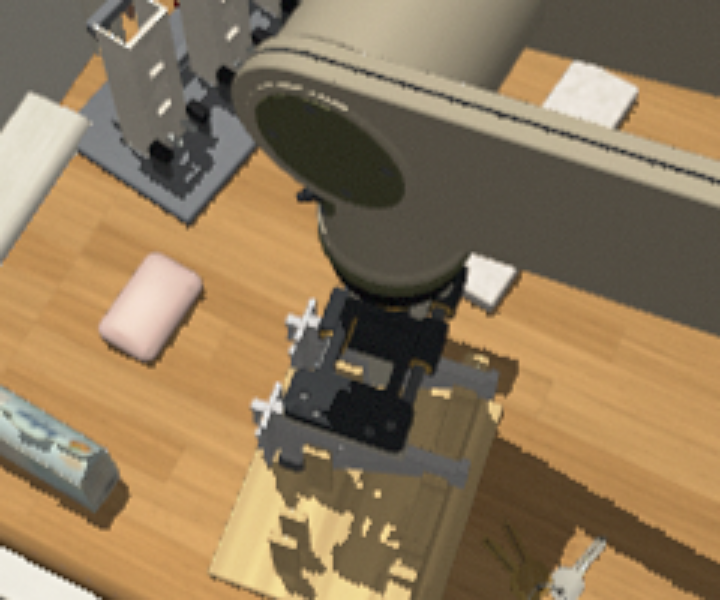

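The scene shows the gripper closed on the right bracket's arm (crop about (340,455)), and the opening of 7.7 mm fits the bracket's 8 mm. I lift it next.

carry_out(commands=[0, 0, -10, 0, 0, 0, 0, 0, 0, -25, 0, 0, 0, 0, 0, 0, -45, 0, 0, 0, 0, 0, 0, -70, 0, 0, 0, 0, 0, 0, -95, 0, 0, 0, 0, 0, 0, -118, 0, 0, 0, 0, 0, 0, -130, 0, 0, 0, 0, 0, 0, -130, 0, 0, 0, 0])

```text
t: 5.92
position: [0.4234, 0.0238, 0.212]
tcp_rot: [-0.185, 3.134, -0.0]
wrist_force: [0.4, -0.3, -1.6]
opening: 0.082
grip_force: 40.0
```

```bash
cat >> plan.py <<'E'
YR=-.165; HOME={"r":np.array([.6368,-.2485]),"l":np.array([.6632,-.0907])}
def rail(side,dx,dy=0):  # world xy at rail-frame offset (m) from home point
    c,s=np.cos(YR),np.sin(YR); return HOME[side]+[dx*c-dy*s,dx*s+dy*c]
def inrail(side,P):
    c,s=np.cos(YR),np.sin(YR); d=np.array(P)[:2]-HOME[side]; return np.round([d[0]*c+d[1]*s,-d[0]*s+d[1]*c],4)
E
python3 - <<'E'
from plan import *
st(); init(); go((*rail("r",-.0894),.205),YR); init(); go((*rail("r",-.0894),.1246),YR)
E
```

```text
t 5.92 pos [0.4234 0.0238 0.212 ] F [ 0.4 -0.3 -1.6] open 0.082 grip 40.0 j [-0.06 -0.37  1.96  0.    1.55 -1.75]
-94.1 -270.6 7.3 -0.0 0.1 16.2
-93.9 -270.5 87.7 -0.0 0.1 16.2
```

carry_out(commands=[-12, -35, 1, 0, 0, 2, 0, -27, -80, 2, 0, 0, 5, 0, -42, -125, 4, 0, 0, 8, 0, -58, -170, 5, 0, 0, 11, 0, -75, -215, 6, 0, 0, 13, 0, -88, -250, 7, 0, 0, 15, 0, -94, -270.5, 7, 0, 0, 16.2, 0, -94, -270.5, 7, 0, 0, 16.2, 0])

```text
t: 6.92
position: [0.5473, -0.2345, 0.2019]
tcp_rot: [-0.261, -3.128, -0.002]
wrist_force: [-0.5, 0.5, -1.1]
opening: 0.085
grip_force: 40.0
```

carry_out(commands=[0, 0, 20, 0, 0, 0, 0, 0, 0, 45, 0, 0, 0, 0, 0, 0, 68, 0, 0, 0, 0, 0, 0, 80, 0, 0, 0, 0, 0, 0, 80, 0, 0, 0, 0, 0, 0, 80, 0, 0, 0, 0])

```text
t: 7.68
position: [0.5484, -0.2337, 0.1248]
tcp_rot: [0.258, 3.13, -0.001]
wrist_force: [-0.7, -0.1, -0.9]
opening: 0.082
grip_force: 40.0
```

```bash
python3 - <<'E'
from plan import *
st(); s=readout.get_state(); print(inrail("r",s["position"]),R.from_rotvec(s["tcp_rot"]).as_matrix()[:,1])
A=save("scene","pics/x.png"); B=save("top","pics/x.png")
g=np.hstack([cv2.resize(A[80:230,210:340],None,fx=3,fy=3),cv2.resize(B[80:230,270:400],None,fx=3,fy=3)])
cv2.imwrite("pics/a2.png",g[:,:,::-1])
E
```

```text
t 7.67 pos [ 0.5484 -0.2337  0.1248] F [-0.7 -0.1 -0.9] open 0.082 grip 40.0 j [-0.49  0.18  1.61  0.    1.35 -1.9 ]
[-0.0896  0.0001] [ 1.63629654e-01  9.86521756e-01 -4.00729770e-04]
```

View pics/a2.png

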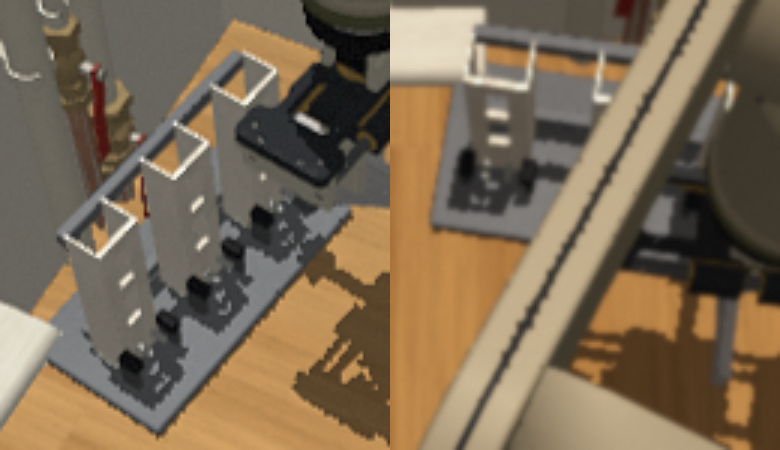

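The crop shows the bracket held in front of the right upright with its arm pointing to the robot (right half, about (722,335)). I push it in slowly.

carry_out(commands=[-8, 0, 0, 0, 0, 0, 0, -14, 0, 0, 0, 0, 0, 0, -18, 0, 0, 0, 0, 0, 0, -22, 0, 0, 0, 0, 0, 0, -24, 0, 0, 0, 0, 0, 0, -24, 0, 0, 0, 0, 0, 0])

```text
t: 8.52
position: [0.5717, -0.2377, 0.1238]
tcp_rot: [-0.259, -3.131, -0.0]
wrist_force: [-1.0, 0.6, -2.2]
opening: 0.083
grip_force: 40.0
```

carry_out(commands=[-2, 0, 0, 0, 0, 0, 0, -3, 0, 0, 0, 0, 0, 0, -4, 0, 0, 0, 0, 0, 0, -4, 0, 0, 0, 0, 0, 0])

```text
t: 9.02
position: [0.5735, -0.238, 0.1234]
tcp_rot: [-0.259, -3.126, -0.001]
wrist_force: [-11.4, 1.9, 3.1]
opening: 0.082
grip_force: 40.0
```

```bash
python3 - <<'E'
from plan import *
st(); s=readout.get_state(); print(inrail("r",s["position"]))
E
```

```text
t 9.03 pos [ 0.5735 -0.238   0.1234] F [-11.4   1.9   3.1] open 0.082 grip 40.0 j [-0.48  0.25  1.53 -0.    1.37 -1.88]
[-0.0642 -0.    ]
```

carry_out(commands=[1, 0, 2, 0, 0, 0, 0, 1.5, 0, 5, 0, 0, 0, 0, 1.5, 0, 8, 0, 0, 0, 0, 1.5, 0, 10, 0, 0, 0, 0, 1.5, 0, 11, 0, 0, 0, 0, 1.5, 0, 11, 0, 0, 0, 0])

```text
t: 9.78
position: [0.5735, -0.2381, 0.1127]
tcp_rot: [-0.259, -3.13, 0.0]
wrist_force: [-6.5, -0.0, 0.5]
opening: 0.081
grip_force: 40.0
```

```bash
python3 - <<'E'
from plan import *
st(); s=readout.get_state(); print(inrail("r",s["position"]))
E
```

```text
t 9.78 pos [ 0.5735 -0.2381  0.1127] F [-6.5 -0.   0.5] open 0.081 grip 40.0 j [-0.48  0.26  1.54 -0.    1.34 -1.88]
[-0.0641 -0.0002]
```

carry_out(commands=[0.5, 0, 1, 0, 0, 0, 0, 1, 0, 2, 0, 0, 0, 0, 1, 0, 2, 0, 0, 0, 0])

```text
t: 10.15
position: [0.5735, -0.2384, 0.1117]
tcp_rot: [0.259, 3.13, -0.001]
wrist_force: [-4.4, -0.4, 4.5]
opening: 0.087
grip_force: 40.0
```

```bash
python3 - <<'E'
from plan import *
st(); s=readout.get_state(); print(inrail("r",s["position"]))
E
```

```text
t 10.15 pos [ 0.5735 -0.2384  0.1117] F [-4.4 -0.4  4.5] open 0.087 grip 40.0 j [-0.48  0.26  1.54 -0.    1.34 -1.88]
[-0.0641 -0.0005]
```

carry_out(commands=[0, 0, 0, 0, 0, 0, 0.35, 0, 0, 0, 0, 0, 0, 0.35, 0, 0, -20, 0, 0, 0, 0.35, 0, 0, -45, 0, 0, 0, 0.35, 0, 0, -60, 0, 0, 0, 0, -20, 0, -60, 0, 0, 0, 0, -39, 0, -60, 0, 0, 0, 0, -39, 0, -60, 0, 0, 0, 0])

```text
t: 11.15
position: [0.6123, -0.2443, 0.1713]
tcp_rot: [0.258, 3.13, -0.0]
wrist_force: [-0.4, -0.4, -0.9]
opening: 0.009
grip_force: 0.0
```

```bash
cat >> plan.py <<'E'
_c,_s=np.cos(YR),np.sin(YR)
for k in HOME: HOME[k]=HOME[k]-.0047*np.array([_c,_s])
E
python3 - <<'E'
from plan import *
st(); s=readout.get_state(); print(inrail("r",s["position"]))
E
```

```text
t 11.15 pos [ 0.6123 -0.2443  0.1713] F [-0.4 -0.4 -0.9] open 0.009 grip 0.0 j [-0.46  0.31  1.37  0.    1.46 -1.86]
[-0.0201  0.0001]
```

carry_out(commands=[0, 0, 15, 0, 0, 0, 0, 0, 0, 24, 0, 0, 0, 0, 0, 0, 28, 0, 0, 0, 0, 0, 0, 29.5, 0, 0, 0, 0, 0, 0, 31, 0, 0, 0, 0, 0, 0, 32, 0, 0, 0, 0, 0, 0, 32, 0, 0, 0, 0])

```text
t: 12.02
position: [0.6118, -0.2446, 0.1398]
tcp_rot: [0.259, 3.13, -0.001]
wrist_force: [-0.6, 0.5, 4.6]
opening: 0.006
grip_force: 2.4
```

carry_out(commands=[0, 0, 1, 0, 0, 0, 0, 0, 0, 1, 0, 0, 0, 0])

```text
t: 12.28
position: [0.6113, -0.2442, 0.1375]
tcp_rot: [-0.259, -3.13, -0.0]
wrist_force: [0.6, -0.6, 1.9]
opening: 0.003
grip_force: 0.9
```

carry_out(commands=[0, 0, 2, 0, 0, 0, 0, 0, 0, 4, 0, 0, 0, 0, 0, 0, 4, 0, 0, 0, 0])

```text
t: 12.65
position: [0.6111, -0.244, 0.1329]
tcp_rot: [-0.258, -3.129, -0.001]
wrist_force: [0.3, 0.6, -0.4]
opening: 0.013
grip_force: 0.0
```

carry_out(commands=[0, 0, 2, 0, 0, 0, 0, 0, 0, 3, 0, 0, 0, 0, 0, 0, 3, 0, 0, 0, 0])

```text
t: 13.02
position: [0.6115, -0.2443, 0.1307]
tcp_rot: [-0.259, -3.131, -0.0]
wrist_force: [-0.7, -0.1, -0.7]
opening: 0.004
grip_force: 0.0
```

carry_out(commands=[0, 0, 1, 0, 0, 0, 0, 0, 0, 2, 0, 0, 0, 0, 0, 0, 3, 0, 0, 0, 0, 0, 0, 3, 0, 0, 0, 0])

```text
t: 13.52
position: [0.6119, -0.2445, 0.1296]
tcp_rot: [0.259, 3.13, -0.001]
wrist_force: [-4.2, 2.0, 9.6]
opening: 0.006
grip_force: 4.6
```

carry_out(commands=[0, 0, 1, 0, 0, 0, 0, 0, 0, 1, 0, 0, 0, 0])

```text
t: 13.78
position: [0.612, -0.2447, 0.1295]
tcp_rot: [0.258, 3.129, -0.002]
wrist_force: [-6.6, 2.5, 12.6]
opening: 0.008
grip_force: 6.9
```

carry_out(commands=[0, 0, -20, 0, 0, 0, 0, 0, 0, -60, 0, 0, 0, 0.2, 0, 0, -90, 0, 0, 0, 0.4, 0, 0, -90, 0, 0, 0, 0.4])

```text
t: 14.28
position: [0.6136, -0.2452, 0.2216]
tcp_rot: [0.258, 3.124, -0.004]
wrist_force: [-0.9, 0.2, -0.0]
opening: 0.28
grip_force: 0.0
```

```bash
python3 - <<'E'
from plan import *
st(); init(); go((.4153,.0848,.2),.1175)
A=save("scene","pics/x.png"); B=save("top","pics/x.png")
p=(*HOME["r"],YR)
g=np.hstack([A[80:230,210:340],B[80:230,300:430]]); g=cv2.resize(g,None,fx=3,fy=3)
cv2.imwrite("pics/a3.png",g[:,:,::-1])
for d in viewer.mark_of("scene","bracket_a")[:3]: print(d["p"],w("scene",d["position"]).round(4))
print(p)
E
```

```text
t 14.28 pos [ 0.6136 -0.2452  0.2216] F [-0.9  0.2 -0. ] open 0.28 grip 0.0 j [-0.46  0.29  1.31  0.    1.54 -1.86]
249.8 293.1 19.3 -0.2 0.4 -16.2
0.82 [0.4762 0.0929 0.0136]
0.68 [ 0.6365 -0.2446  0.0232]
(np.float64(0.6321638337298722), np.float64(-0.24772801404434475), -0.165)
```

View pics/a3.png

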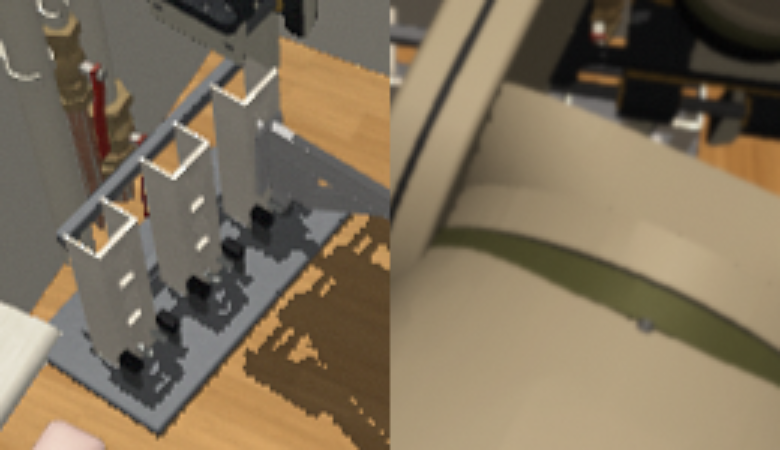

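The bracket sits in the right upright (left half, about (300,160)), and the network puts its origin at z 0.023, which is home. Now for the second bracket.

carry_out(commands=[25, 29, 2, 0, 0, -2, 0.4, 65, 76, 5, 0, 0, -4, 0.4, 105, 123, 8, 0, 0, -7, 0.4, 145, 170, 11, 0, 0, -10, 0.4, 185, 217, 14, 0, 0, -13, 0.4, 220, 258, 17, 0, 0, -15, 0.4, 250, 293, 19, 0, 0.2, -16.2, 0.4, 250, 293, 19, 0, 0.2, -16.2, 0.4])

```text
t: 15.42
position: [0.4108, 0.0878, 0.1962]
tcp_rot: [0.191, -3.129, -0.001]
wrist_force: [0.5, -0.6, -0.7]
opening: 0.403
grip_force: 0.0
```

```bash
python3 - <<'E'
from plan import *
st(); init(); go((.4153,.0848,.081),.1175)
E
```

```text
t 15.43 pos [0.4108 0.0878 0.1962] F [ 0.5 -0.6 -0.7] open 0.403 grip 0.0 j [ 0.09 -0.36  1.98  0.    1.53 -1.61]
-4.8 -3.7 115.2 0.1 -0.4 0.3
```

carry_out(commands=[0, 0, 30, 0, 0, 0, 0.4, 0, 0, 60, 0, 0, 0, 0.4, 0, 0, 60, 0, 0, 0, 0.4, 0, 0, 60, 0, 0, 0, 0.4])

```text
t: 15.92
position: [0.4132, 0.0852, 0.1384]
tcp_rot: [0.184, -3.133, -0.0]
wrist_force: [0.2, 0.7, 0.7]
opening: 0.397
grip_force: 0.0
```

```bash
python3 - <<'E'
from plan import *
st(); init(); go((.4153,.0848,.081),.1175)
E
```

```text
t 15.93 pos [0.4132 0.0852 0.1384] F [0.2 0.7 0.7] open 0.397 grip 0.0 j [ 0.08 -0.32  2.06  0.    1.41 -1.61]
-2.3 -0.7 57.4 0.0 -0.2 -0.0
```

carry_out(commands=[-2, -0.5, 20, 0, 0, 0, 0.4, -2, -0.5, 45, 0, 0, 0, 0.4, -2, -0.5, 57, 0, 0, 0, 0.4, -2, -0.5, 57, 0, 0, 0, 0.2, -2, -0.5, 57, 0, 0, 0, 0, -2, -0.5, 57, 0, 0, 0, 0, -2, -0.5, 57, 0, 0, 0, 0], grip_force=40)

```text
t: 16.8
position: [0.4154, 0.0856, 0.0818]
tcp_rot: [0.185, -3.134, -0.0]
wrist_force: [-0.4, 0.5, 3.6]
opening: 0.09
grip_force: 40.0
```

```bash
python3 - <<'E'
from plan import *
st(); s=readout.get_state(); c,q=np.cos(.1175),np.sin(.1175); d=np.array([.4749,.0918])-s["position"][:2]; print(d@[c,q],d@[-q,c])
E
```

```text
t 16.8 pos [0.4154 0.0856 0.0818] F [-0.4  0.5  3.6] open 0.09 grip 40.0 j [ 0.08 -0.25  2.11  0.    1.28 -1.61]
0.05984402832455362 -0.0008001587436358894
```

carry_out(commands=[0, 0, -10, 0, 0, 0, 0, 0, 0, -25, 0, 0, 0, 0, 0, 0, -45, 0, 0, 0, 0, 0, 0, -70, 0, 0, 0, 0, 0, 0, -95, 0, 0, 0, 0, 0, 0, -118, 0, 0, 0, 0, 0, 0, -130, 0, 0, 0, 0, 0, 0, -130, 0, 0, 0, 0])

```text
t: 17.8
position: [0.4157, 0.0855, 0.212]
tcp_rot: [0.185, -3.135, -0.001]
wrist_force: [0.7, 0.7, -2.8]
opening: 0.081
grip_force: 40.0
```

```bash
python3 - <<'E'
from plan import *
st(); init(); go((*rail("l",-.0898),.205),YR); print(load()[0])
E
```

```text
t 17.8 pos [0.4157 0.0855 0.212 ] F [ 0.7  0.7 -2.8] open 0.081 grip 40.0 j [ 0.08 -0.36  1.95  0.    1.55 -1.61]
-134.3 -177.8 6.7 0.0 -0.1 16.2
[ 0.56994904 -0.07521322  0.20499006]
```

carry_out(commands=[-15, -20, 1, 0, 0, 2, 0, -38, -50, 2, 0, 0, 5, 0, -62, -82, 3, 0, 0, 8, 0, -86, -114, 4, 0, 0, 11, 0, -110, -145, 5, 0, 0, 13, 0, -126, -167, 6, 0, 0, 15, 0, -134, -178, 7, 0, 0, 16.2, 0, -134, -178, 7, 0, 0, 16.2, 0])

```text
t: 18.8
position: [0.5686, -0.0756, 0.2022]
tcp_rot: [-0.259, -3.125, -0.0]
wrist_force: [-0.7, -0.2, -1.2]
opening: 0.087
grip_force: 40.0
```

carry_out(commands=[0, 0, 20, 0, 0, 0, 0, 0, 0, 45, 0, 0, 0, 0, 0, 0, 68, 0, 0, 0, 0, 0, 0, 80, 0, 0, 0, 0, 0, 0, 80, 0, 0, 0, 0, 0, 0, 80, 0, 0, 0, 0])

```text
t: 19.55
position: [0.5693, -0.0754, 0.1243]
tcp_rot: [-0.258, -3.129, 0.001]
wrist_force: [0.1, 0.1, -2.6]
opening: 0.083
grip_force: 40.0
```

```bash
python3 - <<'E'
from plan import *
st(); s=readout.get_state(); print(inrail("l",s["position"]),R.from_rotvec(s["tcp_rot"]).as_matrix()[:,1]); init(); go((*rail("l",-.0898),.1248),YR)
E
```

```text
t 19.55 pos [ 0.5693 -0.0754  0.1243] F [ 0.1  0.1 -2.6] open 0.083 grip 40.0 j [-0.22  0.13  1.67 -0.    1.35 -1.63]
[-0.0904 -0.0003] [ 1.63723948e-01  9.86506048e-01 -5.34054430e-04]
-0.6 0.3 -0.5 -0.0 -0.1 0.0
```

Good. I push it in, expecting contact at about 30.5 mm.

carry_out(commands=[-8, 0, -0.5, 0, 0, 0, 0, -15, 0, -0.5, 0, 0, 0, 0, -21, 0, -0.5, 0, 0, 0, 0, -26, 0, -0.5, 0, 0, 0, 0, -28, 0, -0.5, 0, 0, 0, 0, -28, 0, -0.5, 0, 0, 0, 0])

```text
t: 20.3
position: [0.5964, -0.0801, 0.1236]
tcp_rot: [-0.258, -3.127, 0.0]
wrist_force: [-0.1, -0.8, -2.0]
opening: 0.084
grip_force: 40.0
```

carry_out(commands=[-2, 0, 0, 0, 0, 0, 0, -3, 0, 0, 0, 0, 0, 0, -4, 0, 0, 0, 0, 0, 0, -4, 0, 0, 0, 0, 0, 0])

```text
t: 20.8
position: [0.5991, -0.0805, 0.1233]
tcp_rot: [-0.258, -3.124, -0.0]
wrist_force: [-7.4, 1.0, 1.3]
opening: 0.084
grip_force: 40.0
```

```bash
python3 - <<'E'
from plan import *
st(); s=readout.get_state(); print(inrail("l",s["position"]))
E
```

```text
t 20.8 pos [ 0.5991 -0.0805  0.1233] F [-7.4  1.   1.3] open 0.084 grip 40.0 j [-0.22  0.21  1.57 -0.    1.36 -1.62]
[-0.0602 -0.0005]
```

Flange contact came at -0.0602 as expected. I lower it onto the rollers and release.

carry_out(commands=[0.5, 0, 2, 0, 0, 0, 0, 1, 0, 5, 0, 0, 0, 0, 1, 0, 8, 0, 0, 0, 0, 1, 0, 10, 0, 0, 0, 0, 1.5, 0, 12, 0, 0, 0, 0, 1.5, 0, 13, 0, 0, 0, 0, 1.5, 0, 13, 0, 0, 0, 0])

```text
t: 21.68
position: [0.5992, -0.0805, 0.1118]
tcp_rot: [-0.258, -3.128, 0.0]
wrist_force: [-6.6, 1.2, 6.3]
opening: 0.083
grip_force: 40.0
```

```bash
python3 - <<'E'
from plan import *
st(); s=readout.get_state(); print(inrail("l",s["position"]))
E
```

```text
t 21.68 pos [ 0.5992 -0.0805  0.1118] F [-6.6  1.2  6.3] open 0.083 grip 40.0 j [-0.22  0.22  1.59 -0.    1.34 -1.62]
[-0.0601 -0.0005]
```

carry_out(commands=[0, 0, 0, 0, 0, 0, 0.35, 0, 0, 0, 0, 0, 0, 0.35, 0, 0, -20, 0, 0, 0, 0.35, 0, 0, -45, 0, 0, 0, 0.35, 0, 0, -60, 0, 0, 0, 0, -20, 0, -60, 0, 0, 0, 0, -40, 0, -60, 0, 0, 0, 0, -40, 0, -60, 0, 0, 0, 0])

```text
t: 22.68
position: [0.6393, -0.0873, 0.171]
tcp_rot: [-0.258, -3.128, 0.001]
wrist_force: [0.4, 0.3, 0.3]
opening: 0.008
grip_force: 0.0
```

carry_out(commands=[0, 0, 15, 0, 0, 0, 0, 0, 0, 24, 0, 0, 0, 0, 0, 0, 28, 0, 0, 0, 0, 0, 0, 29.5, 0, 0, 0, 0, 0, 0, 31, 0, 0, 0, 0, 0, 0, 32, 0, 0, 0, 0, 0, 0, 32, 0, 0, 0, 0])

```text
t: 23.55
position: [0.6384, -0.087, 0.139]
tcp_rot: [-0.258, -3.128, 0.0]
wrist_force: [-0.5, 0.7, 3.5]
opening: 0.007
grip_force: 1.7
```

carry_out(commands=[0, 0, 2, 0, 0, 0, 0, 0, 0, 3, 0, 0, 0, 0, 0, 0, 4, 0, 0, 0, 0, 0, 0, 4, 0, 0, 0, 0])

```text
t: 24.05
position: [0.6379, -0.087, 0.1338]
tcp_rot: [-0.258, -3.126, 0.0]
wrist_force: [0.2, -0.4, -0.7]
opening: 0.005
grip_force: 0.0
```

carry_out(commands=[0, 0, 2, 0, 0, 0, 0, 0, 0, 4, 0, 0, 0, 0, 0, 0, 5, 0, 0, 0, 0, 0, 0, 6.5, 0, 0, 0, 0, 0, 0, 6.5, 0, 0, 0, 0])

```text
t: 24.68
position: [0.6386, -0.0871, 0.1296]
tcp_rot: [-0.258, -3.128, 0.001]
wrist_force: [-4.4, 0.7, 8.6]
opening: 0.006
grip_force: 4.7
```

carry_out(commands=[0, 0, 0.5, 0, 0, 0, 0, 0, 0, 0.5, 0, 0, 0, 0])

```text
t: 24.92
position: [0.6387, -0.0872, 0.1296]
tcp_rot: [-0.258, -3.129, 0.001]
wrist_force: [-5.4, 0.8, 11.9]
opening: 0.002
grip_force: 5.9
```

carry_out(commands=[0, 0, -20, 0, 0, 0, 0, 0, 0, -60, 0, 0, 0, 0.3, 0, 0, -90, 0, 0, 0, 0.6, 0, 0, -90, 0, 0, 0, 0.8, 0, 0, -90, 0, 0, 0, 0.8])

```text
t: 25.55
position: [0.6385, -0.087, 0.2171]
tcp_rot: [-0.258, -3.127, 0.0]
wrist_force: [-0.9, 0.1, -0.3]
opening: 0.388
grip_force: 0.0
```

```bash
python3 - <<'E'
from plan import *
st(); init(); go((.4015,-.1848,.15),-.128-np.pi/2)
E
```

```text
t 25.55 pos [ 0.6385 -0.087   0.2171] F [-0.9  0.1 -0.3] open 0.388 grip 0.0 j [-0.21  0.25  1.35 -0.    1.54 -1.62]
217.5 -135.3 68.0 -0.2 -0.2 87.9
```

carry_out(commands=[25, -15, 0, 0, 0, 10, 0.85, 52, -32, 0, 0, 0, 20, 0.85, 80, -50, 0, 0, 0, 30, 0.85, 108, -67, 0, 0, 0, 40, 0.85, 136, -85, 0, 0, 0, 50, 0.85, 164, -102, 10, 0, 0, 60, 0.85, 192, -120, 30, 0, 0, 70, 0.85, 217, -135, 50, 0, 0, 80, 0.85])

```text
t: 26.55
position: [0.4004, -0.1845, 0.1662]
tcp_rot: [-2.214, -2.222, 0.005]
wrist_force: [0.1, -0.4, -0.4]
opening: 0.85
grip_force: 0.0
```

carry_out(commands=[0, 0, 10, 0, 0, 7.9, 0.85, 0, 0, 18, 0, 0, 7.9, 0.85, 0, 0, 18, 0, 0, 7.9, 0.85, 0, 0, 18, 0, 0, 7.9, 0.85])

```text
t: 27.05
position: [0.4025, -0.1845, 0.1505]
tcp_rot: [-2.355, -2.076, 0.004]
wrist_force: [-0.1, 0.2, -0.1]
opening: 0.849
grip_force: 0.0
```

```bash
python3 - <<'E'
from plan import *
from fit import *
st(); init(); go((.4015,-.1848,.006),-.128-np.pi/2)
A=save("scene","pics/x.png"); B=save("top","pics/x.png")
h=(HOME["r"]+HOME["l"])/2
ib=[(BR,(*HOME[k],YR),.025) for k in"lr"]+[(M["board"],(.4015,-.1848,-.128),0)]
g=np.hstack([overlay("scene",A,ib,None,(220,80,200,180),2),overlay("top",B,ib,None,(260,80,190,180),2)])
cv2.imwrite("pics/a4.png",g)
E
```

```text
t 27.05 pos [ 0.4025 -0.1845  0.1505] F [-0.1  0.2 -0.1] open 0.849 grip 0.0 j [-0.54 -0.26  1.99 -0.    1.42 -0.42]
-0.4 -0.5 144.5 -0.2 0.0 0.1
```

View pics/a4.png

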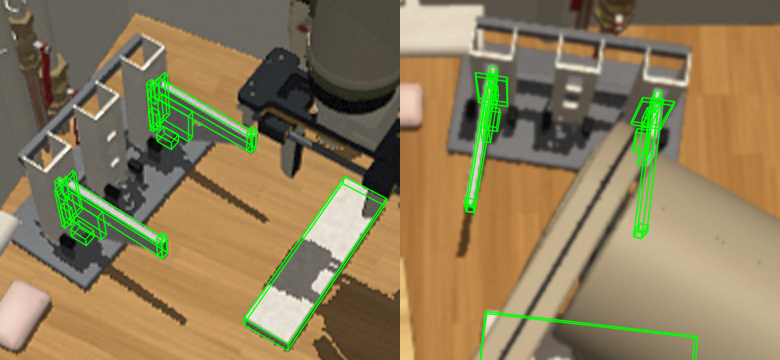

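Both brackets match the home overlay in both views, and the board outline matches the fit (scene crop from (345,180) to (290,345)). I go down and grip the board.

carry_out(commands=[0, 0, 40, 0, 0, 0, 0.85, 0, 0, 85, 0, 0, 0, 0.85, 0, 0, 120, 0, 0, 0, 0.85, 0, 0, 138, 0, 0, 0, 0.85, 0, 0, 145.5, 0, 0, 0, 0.85, 0, 0, 145.5, 0, 0, 0, 0.85])

```text
t: 27.9
position: [0.402, -0.1846, 0.0051]
tcp_rot: [-2.357, -2.074, 0.004]
wrist_force: [0.3, -0.0, 0.2]
opening: 0.848
grip_force: 0.0
```

carry_out(commands=[0, 0, 0, 0, 0, 0, 0.6, 0, 0, 0, 0, 0, 0, 0.45, 0, 0, 0, 0, 0, 0, 0.45, 0, 0, 0, 0, 0, 0, 0.45], grip_force=30)

```text
t: 28.4
position: [0.4022, -0.1849, 0.0056]
tcp_rot: [-2.358, -2.074, 0.004]
wrist_force: [-1.2, 0.9, 6.3]
opening: 0.598
grip_force: 30.0
```

```bash
python3 - <<'E'
from plan import *
st()
E
```

```text
t 28.4 pos [ 0.4022 -0.1849  0.0056] F [-1.2  0.9  6.3] open 0.598 grip 30.0 j [-0.55 -0.07  2.11 -0.    1.11 -0.42]
```

carry_out(commands=[0, 0, -15, 0, 0, 0, 0.45, 0, 0, -45, 0, 0, 0, 0.45, 0, 0, -90, 0, 0, 0, 0.45, 0, 0, -135, 0, 0, 0, 0.45, 0, 0, -175, 0, 0, 0, 0.45, 0, 0, -195, 0, 0, 0, 0.45, 0, 0, -195, 0, 0, 0, 0.45, 0, 0, -195, 0, 0, 0, 0.45])

```text
t: 29.4
position: [0.4018, -0.1843, 0.1989]
tcp_rot: [-2.356, -2.072, 0.005]
wrist_force: [0.7, -0.0, -2.7]
opening: 0.602
grip_force: 30.0
```

```bash
cat >> plan.py <<'E'
HOME["m"]=(HOME["l"]+HOME["r"])/2
E
python3 - <<'E'
from plan import *
st(); init(); go((*rail("m",-.062),.195),YR-np.pi/2)
E
```

```text
t 29.4 pos [ 0.4018 -0.1843  0.1989] F [ 0.7 -0.  -2.7] open 0.602 grip 30.0 j [-0.54 -0.3   1.93 -0.    1.52 -0.42]
48.7 177.6 3.1 -0.3 -0.0 2.1
```

carry_out(commands=[6, 22, 0, 0, 0, 0.5, 0.45, 14, 52, 1, 0, 0, 1, 0.45, 24, 87, 1, 0, 0, 1.5, 0.45, 33, 122, 2, 0, 0, 2.1, 0.45, 42, 152, 3, 0, 0, 2.1, 0.45, 48.7, 177.6, 3, -0.3, 0, 2.1, 0.45, 48.7, 177.6, 3, -0.3, 0, 2.1, 0.45, 48.7, 177.6, 3, -0.3, 0, 2.1, 0.45])

```text
t: 30.4
position: [0.5836, -0.1588, 0.1947]
tcp_rot: [-2.396, -2.031, 0.001]
wrist_force: [0.6, 0.3, -2.0]
opening: 0.6
grip_force: 30.0
```

```bash
python3 - <<'E'
from plan import *
from fit import *
st(); s=readout.get_state(); print(inrail("m",s["position"])); init(); go((*rail("m",-.062),.138),YR-np.pi/2)
A=save("scene","pics/x.png"); B=save("top","pics/x.png")
ib=[(BR,(*HOME[k],YR),.025) for k in"lr"]+[(M["board"],(*s["position"][:2],YR),s["position"][2]-.0056)]
g=np.hstack([overlay("scene",A,ib,None,(210,80,190,180),2),overlay("top",B,ib,None,(260,80,190,180),2)])
cv2.imwrite("pics/a5.png",g)
E
```

```text
t 30.4 pos [ 0.5836 -0.1588  0.1947] F [ 0.6  0.3 -2. ] open 0.6 grip 30.0 j [-0.35  0.16  1.5  -0.    1.48 -0.19]
[-0.0626 -0.0003]
0.3 0.7 56.6 -0.1 0.0 0.0
```

View pics/a5.png

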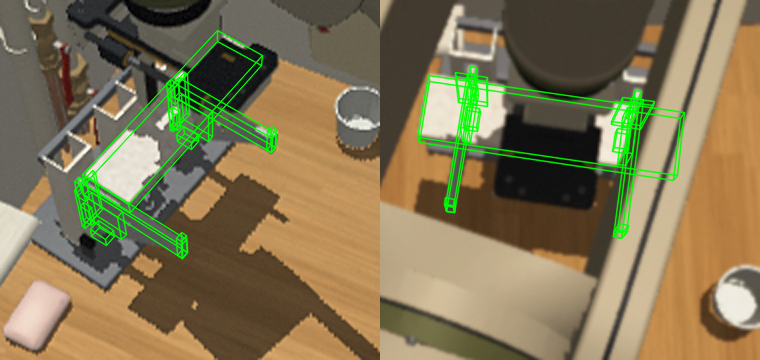

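The held board lines up with the overlay in both views. I lower it.

carry_out(commands=[0.3, 0.7, 15, 0, 0, 0, 0.45, 0.3, 0.7, 35, 0, 0, 0, 0.45, 0.3, 0.7, 50, 0, 0, 0, 0.45, 0.3, 0.7, 56, 0, 0, 0, 0.45, 0.3, 0.7, 58, 0, 0, 0, 0.45, 0.3, 0.7, 59.5, 0, 0, 0, 0.45, 0.3, 0.7, 59.5, 0, 0, 0, 0.45])

```text
t: 31.38
position: [0.586, -0.159, 0.1373]
tcp_rot: [2.395, 2.03, 0.002]
wrist_force: [0.5, 0.0, -1.8]
opening: 0.597
grip_force: 30.0
```

```bash
python3 - <<'E'
from plan import *
st(); s=readout.get_state(); print(inrail("m",s["position"]))
E
```

```text
t 31.38 pos [ 0.586  -0.159   0.1373] F [ 0.5  0.  -1.8] open 0.597 grip 30.0 j [-0.35  0.2   1.56 -0.    1.38 -0.18]
[-0.0602 -0.0001]
```

carry_out(commands=[0, -1, 1, 0, 0, 0, 0.45, 0, -1, 2, 0, 0, 0, 0.45, 0, -1, 2.5, 0, 0, 0, 0.45, 0, -1, 2.5, 0, 0, 0, 0.45])

```text
t: 31.88
position: [0.5847, -0.1588, 0.1344]
tcp_rot: [2.395, 2.03, 0.001]
wrist_force: [-0.4, -0.5, -0.0]
opening: 0.597
grip_force: 30.0
```

```bash
python3 - <<'E'
from plan import *
st(); s=readout.get_state(); print(inrail("m",s["position"]))
E
```

```text
t 31.88 pos [ 0.5847 -0.1588  0.1344] F [-0.4 -0.5 -0. ] open 0.597 grip 30.0 j [-0.35  0.2   1.57 -0.    1.37 -0.18]
[-0.0615 -0.    ]
```

carry_out(commands=[0, 0, 0.6, 0, 0, 0, 0.45, 0, 0, 0.6, 0, 0, 0, 0.5, 0, 0, 0.3, 0, 0, 0, 0.85, 0, 0, 0.3, 0, 0, 0, 0.85, 0, 0, 0.3, 0, 0, 0, 0.85, 0, 0, -15, 0, 0, 0, 0.85, 0, 0, -50, 0, 0, 0, 0.85, 0, 0, -90, 0, 0, 0, 0.85])

```text
t: 32.88
position: [0.5842, -0.1586, 0.2257]
tcp_rot: [2.396, 2.03, 0.001]
wrist_force: [-0.0, -0.2, -0.7]
opening: 0.848
grip_force: 0.0
```

```bash
python3 - <<'E'
from plan import *
from fit import *
st()
A=save("scene","pics/x.png"); B=save("top","pics/x.png")
for n in("scene","top"):
    for q in("soap_bar","plaster_box","board"):
        for d in viewer.mark_of(n,q)[:1]: print(n,q,round(d["p"],2),w(n,d["position"]).round(4))
bd=(*rail("m",-.0615),YR)
ib=[(BR,(*HOME[k],YR),.025) for k in"lr"]+[(M["board"],bd,.130),(M["soap_bar"],(.608,.0317,.018),0)]
pb=[(M["plaster_box"],(.6101,.1605,-1.6),0)]
g=np.hstack([overlay("scene",A,ib+pb,None,(180,80,200,250),2),overlay("top",B,ib+pb,None,(165,80,200,250),2)])
cv2.imwrite("pics/a6.png",g)
E
```

```text
t 32.88 pos [ 0.5842 -0.1586  0.2257] F [-0.  -0.2 -0.7] open 0.848 grip 0.0 j [-0.35  0.14  1.46 -0.    1.54 -0.18]
scene soap_bar 0.71 [0.6743 0.0232 0.0032]
scene plaster_box 0.86 [0.6154 0.16   0.003 ]
scene board 0.74 [ 0.5838 -0.1598  0.1283]
top soap_bar 0.64 [0.6678 0.0254 0.0016]
top plaster_box 0.85 [0.6091 0.1609 0.0036]
```

View pics/a6.png

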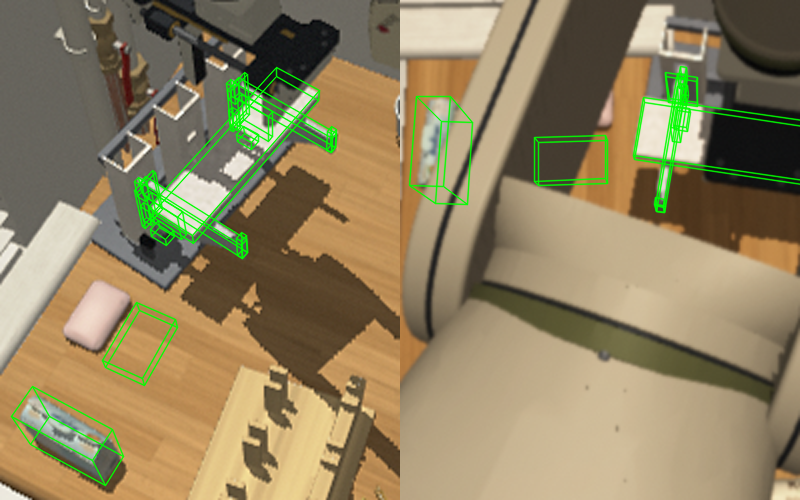

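```bash
python3 - <<'E'
from plan import *
from fit import *
def tri(a,b):
    Ps=[]; 
    for n in("scene","top"):
        K,Rm,t=cam(n); Ps.append(K@np.c_[Rm,t])
    X=cv2.triangulatePoints(*Ps,np.array(a,float).reshape(2,1),np.array(b,float).reshape(2,1)); X=(X[:3]/X[3]).ravel(); return X,proj("scene",X)-a,proj("top",X)-b
for a,b in(((228,190),(300,107)),((213,182),(300,84)),((228,190),(300,95)),((218,183),(300,84))): print(a,b,[np.round(v,3) for v in tri(a,b)])
mk={"scene":viewer.outline_of("scene","soap_bar")[0]["mask"].astype(float)}
f=fit(mk,M["soap_bar"],(.67,.024,0)); print(f)
c=cv2.findContours(mk["scene"].astype(np.uint8),0,2)[0]; c=max(c,key=cv2.contourArea).reshape(-1,2)
print(cv2.minAreaRect(onplane("scene",c,.01)[:,:2].astype(np.float32)))
E
```

```text
(228, 190) (300, 107) [array([ 0.726, -0.076,  0.017]), array([[0.416, 0.228]]), array([[-0.07 , -0.707]])]
(213, 182) (300, 84) [array([ 0.77 , -0.077,  0.023]), array([[-1.262, -0.78 ]]), array([[0.144, 2.195]])]
(228, 190) (300, 95) [array([ 0.737, -0.077,  0.018]), array([[-3.613, -2.252]]), array([[0.299, 6.259]])]
(218, 183) (300, 84) [array([ 0.76 , -0.077,  0.03 ]), array([[-2.948, -1.885]]), array([[0.245, 5.161]])]
(array([0.66598221, 0.02243124, 0.03903075]), np.float64(0.208941598162374))
((0.6663104891777039, 0.02445104718208313), (0.07803883403539658, 0.05222193896770477), 89.5708236694336)
```

```bash
python3 - <<'E'
from plan import *
st(); init(); go((.667,.0235,.12),.02+np.pi)
E
```

```text
t 33.33 pos [ 0.5838 -0.1584  0.2228] F [1.  0.5 0.4] open 0.849 grip 0.0 j [-0.35  0.14  1.47 -0.    1.53 -0.18]
193.1 52.3 102.8 -0.0 0.0 79.4
```

carry_out(commands=[24, 6, 0, 0, 0, 10, 0.95, 48, 13, 0, 0, 0, 20, 0.95, 72, 19, 0, 0, 0, 30, 0.95, 97, 26, 0, 0, 0, 40, 0.95, 121, 33, 0, 0, 0, 50, 0.95, 145, 39, 0, 0, 0, 60, 0.95, 169, 46, 0, 0, 0, 70, 1, 193, 52, 0, 0, 0, 79.4, 1])

```text
t: 34.33
position: [0.6672, 0.024, 0.223]
tcp_rot: [3.141, 0.023, -0.0]
wrist_force: [-0.3, 0.3, -0.2]
opening: 1.004
grip_force: 0.0
```

carry_out(commands=[0, 0, 0, 0, 0, 0, 1, 0, 0, 0, 0, 0, 0, 1, 0, 0, 0, 0, 0, 0, 1])

```text
t: 34.7
position: [0.6671, 0.0223, 0.2241]
tcp_rot: [3.14, 0.033, 0.002]
wrist_force: [-0.3, -0.4, 0.8]
opening: 0.997
grip_force: 0.0
```

```bash
python3 - <<'E'
from plan import *
from fit import *
st(); init(); go((.667,.0235,.004),.02+np.pi)
A=save("scene","pics/x.png"); B=save("top","pics/x.png")
bd=(*rail("m",-.0615),YR)
ib=[(M["board"],bd,.130),(M["soap_bar"],(.667,.0235,.02),0),(M["plaster_box"],(.6101,.1605,-1.6),0)]
g=np.hstack([overlay("scene",A,ib,None,(170,130,200,200),2),overlay("top",B,ib,None,(165,80,240,200),1.65)[:330]][0:1]+[np.vstack([overlay("top",B,ib,None,(165,80,190,180),2),np.zeros((40,380,3),np.uint8)])])
cv2.imwrite("pics/a7.png",g)
E
```

```text
t 34.7 pos [0.6671 0.0223 0.2241] F [-0.3 -0.4  0.8] open 0.997 grip 0.0 j [-0.04  0.31  1.27 -0.    1.56  1.51]
-0.4 -1.4 220.1 0.1 -0.1 0.1
```

View pics/a7.png

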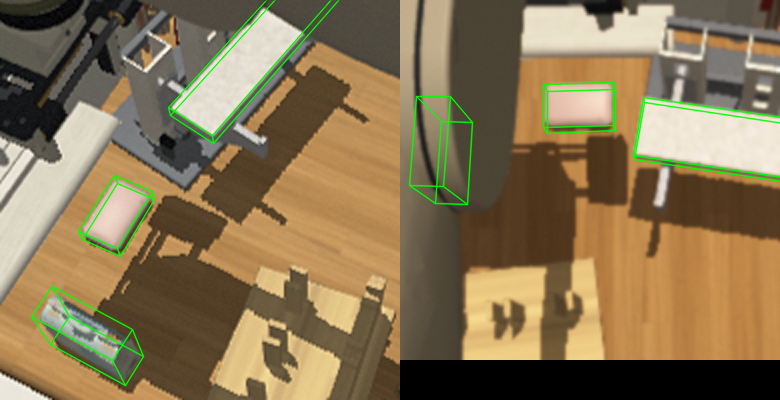

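```bash
python3 - <<'E'
from plan import *
from fit import *
def tri(a,b):
    Ps=[]
    for n in("scene","top"):
        K,Rm,t=cam(n); Ps.append(K@np.c_[Rm,t])
    X=cv2.triangulatePoints(*Ps,np.array(a,float).reshape(2,1),np.array(b,float).reshape(2,1)); X=(X[:3]/X[3]).ravel(); return X.round(3),(proj("scene",X)-a).round(1),(proj("top",X)-b).round(1)
print(tri((171,208),(226,69)))
A=cv2.imread("pics/scene0.png")[60:320,0:240]; B=cv2.imread("pics/top0.png")[0:150,100:340]
a=cv2.resize(A,None,fx=2.2,fy=2.2); b=cv2.resize(B,None,fx=1.15,fy=1.15); print(a.shape,b.shape)
g=np.zeros((600,800,3),np.uint8); g[:a.shape[0],:a.shape[1]]=a[:600]; b=b[:,:800-a.shape[1]]; g[:b.shape[0],a.shape[1]:a.shape[1]+b.shape[1]]=b
cv2.imwrite("pics/a8.png",g)
E
```

```text
(array([0.754, 0.061, 0.135]), array([[-0.3, -0.2]]), array([[0. , 0.6]]))
(572, 528, 3) (172, 276, 3)
```

View pics/a8.png

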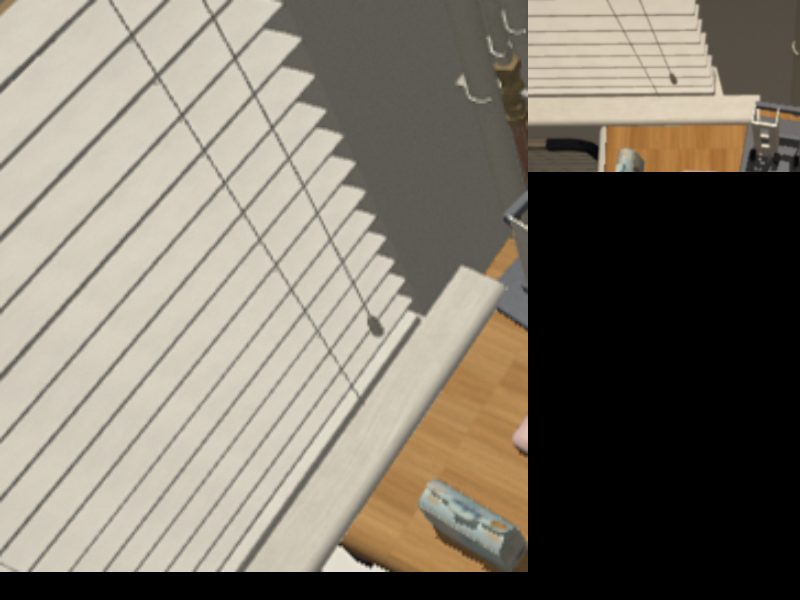

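Seen from both views, the soap now lies at about (0.667, 0.0235), close to the left upright on one side and the blind on the other. The 188 mm gripper body would touch one of them in a direct grasp. I will first drag the soap about 50 mm toward the robot with shut fingertips on its top, leaning the tool slightly away from the upright.

carry_out(commands=[-3, -3, 20, -4, 0, 0, 0.5, -7, -6, 50, -8, 0, 0, 0, -7, -6, 95, -8, 0, 0, 0, -7, -6, 140, -8, 0, 0, 0, -7, -6, 175, -8, 0, 0, 0, -7, -6, 192, -8, 0, 0, 0, -7, -6, 192, -8, 0, 0, 0, -7, -6, 192, -8, 0, 0, 0])

```text
t: 35.8
position: [0.6622, 0.0288, 0.0345]
tcp_rot: [3.001, 0.03, 0.009]
wrist_force: [-0.6, 0.4, 0.7]
opening: 0.189
grip_force: 0.0
```

```bash
python3 - <<'E'
from plan import *
st(); s=readout.get_state(); print(R.from_rotvec(s["tcp_rot"]).as_matrix().round(3))
E
```

```text
t 35.8 pos [0.6622 0.0288 0.0345] F [-0.6  0.4  0.7] open 0.189 grip 0.0 j [ 0.05  0.45  1.46 -0.15  1.23  1.65]
[[ 1.     0.019  0.007]
 [ 0.02  -0.99  -0.14 ]
 [ 0.005  0.14  -0.99 ]]
```

carry_out(commands=[0, 0, 0, 0, 0, 0, 0, 0, 0, 0, 0, 0, 0, 0, 0, -1, 7, 0, 0, 0, 0, 0, -1.4, 10, 0, 0, 0, 0, 0, -1.7, 12, 0, 0, 0, 0, 0, -1.8, 13, 0, 0, 0, 0, 0, -1.8, 13, 0, 0, 0, 0])

```text
t: 36.67
position: [0.6613, 0.0291, 0.0199]
tcp_rot: [3.001, 0.03, 0.007]
wrist_force: [-0.7, 2.1, 4.5]
opening: 0.007
grip_force: 2.2
```

carry_out(commands=[0, -0.1, 0.5, 0, 0, 0, 0, 0, -0.1, 0.5, 0, 0, 0, 0])

```text
t: 36.92
position: [0.6616, 0.0291, 0.0198]
tcp_rot: [3.001, 0.03, 0.007]
wrist_force: [-1.3, 2.6, 7.1]
opening: 0.007
grip_force: 3.6
```

carry_out(commands=[-4, 0, 0, 0, 0, 0, 0, -10, 0, 0, 0, 0, 0, 0, -17, 0, 0, 0, 0, 0, 0, -25, 0, 0, 0, 0, 0, 0, -33, 0, 0, 0, 0, 0, 0, -41, 0, 0, 0, 0, 0, 0, -50, 0, 0, 0, 0, 0, 0, -50, 0, 0, 0, 0, 0, 0])

```text
t: 37.92
position: [0.6099, 0.028, 0.0185]
tcp_rot: [3.001, 0.03, 0.004]
wrist_force: [0.0, -0.3, 0.5]
opening: 0.003
grip_force: 0.0
```

```bash
python3 - <<'E'
from plan import *
from fit import *
st()
viewer.grab_frame("scene"); viewer.grab_frame("top")
for n in("scene","top"):
    for d in viewer.mark_of(n,"soap_bar")[:2]: print(n,round(d["p"],2),w(n,d["position"]).round(4))
E
```

```text
t 37.92 pos [0.6099 0.028  0.0185] F [ 0.  -0.3  0.5] open 0.003 grip 0.0 j [ 0.05  0.35  1.62 -0.15  1.18  1.66]
scene 0.59 [0.6723 0.0233 0.0023]
scene 0.52 [ 0.6598 -0.0868  0.0297]
top 0.78 [6.693e-01 2.040e-02 1.000e-04]
top 0.32 [ 0.6334 -0.2479  0.0229]
```

The pads slipped over the soap, which stays at about (0.669, 0.022). Instead I will push it from behind with shut fingers, leaning the tool away from the blind and the upright.

```bash
cat >> plan.py <<'E'
def goT(P,T):
    p,R0=load(); d=np.round(R0.inv().apply(np.array(P)-p)*1000,1); a=np.round((R0.inv()*T).as_rotvec(degrees=True),1); print(*d,*a)
def lean(yaw,rx,ry): return R.from_euler("xy",[rx,ry],degrees=True)*down(yaw)
E
python3 - <<'E'
from plan import *
st(); init(); T=lean(np.pi,-10,-8)
for P in((.63,.026,.09),(.709,.023,.09),(.709,.023,.03),(.709,.023,.007)): goT(P,T)
E
```

```text
t 38.12 pos [0.611  0.0279 0.0187] F [0.1 0.6 0.6] open 0.006 grip 0.0 j [ 0.05  0.35  1.62 -0.15  1.18  1.66]
19.1 12.2 -70.2 -2.0 7.6 2.4
98.0 16.7 -69.4 -2.0 7.6 2.4
97.9 8.3 -10.0 -2.0 7.6 2.4
97.9 5.1 12.8 -2.0 7.6 2.4
```

carry_out(commands=[5, 4, -30, -0.5, 2, 0.6, 0, 19, 12, -70, -2, 5, 1.5, 0, 50, 14, -70, -2, 7.6, 2.4, 0, 80, 16, -69.5, -2, 7.6, 2.4, 0, 98, 16.7, -69.5, -2, 7.6, 2.4, 0, 98, 15, -55, -2, 7.6, 2.4, 0, 98, 12, -35, -2, 7.6, 2.4, 0, 98, 12, -35, -2, 7.6, 2.4, 0])

```text
t: 39.12
position: [0.7052, 0.0228, 0.0505]
tcp_rot: [2.961, -0.018, 0.196]
wrist_force: [0.0, -0.1, -0.5]
opening: 0.009
grip_force: 0.0
```

```bash
python3 - <<'E'
from plan import *
from fit import *
st(); init(); T=lean(np.pi,-10,-8); s=readout.get_state(); print(R.from_rotvec(s["tcp_rot"]).as_matrix().round(3))
for P in((.709,.023,.03),(.709,.023,.007)): goT(P,T)
A=save("scene","pics/x.png"); B=save("top","pics/x.png")
it=[(M["soap_bar"],(.668,.0225,.02),0)]
g=np.hstack([overlay("scene",A,it,None,(160,140,130,130),3),overlay("top",B,it,None,(200,70,130,130),3)])
cv2.imwrite("pics/a9.png",g)
E
```

```text
t 39.12 pos [0.7052 0.0228 0.0505] F [ 0.  -0.1 -0.5] open 0.009 grip 0.0 j [ 0.06  0.43  1.46 -0.2   1.13  1.71]
[[ 0.991 -0.023  0.13 ]
 [-0.    -0.985 -0.173]
 [ 0.132  0.172 -0.976]]
1.0 -3.8 20.5 -0.0 0.4 0.0
-2.0 -7.7 43.0 -0.0 0.4 0.0
```

View pics/a9.png

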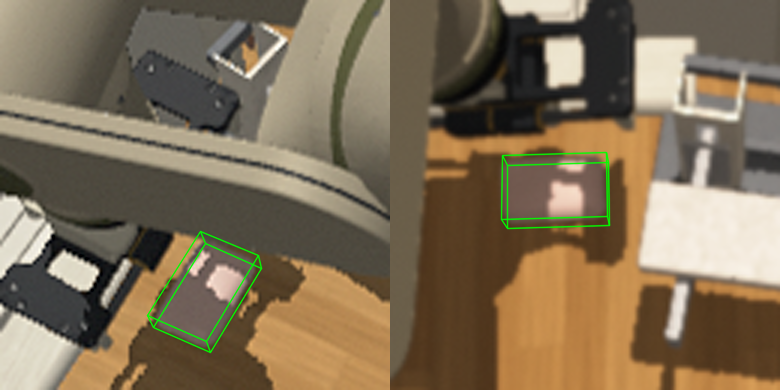

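The soap matches the overlay at (0.668, 0.0225) and the gripper body clears the upright (right half, body edge x≈635, upright 680). I go down behind it.

carry_out(commands=[3, -1, 5, 0, 0, 0, 0, 1.5, -3, 17, 0, 0, 0, 0, 0.5, -5, 28, 0, 0, 0, 0, -0.5, -6.3, 35, 0, 0, 0, 0, -1.5, -7.5, 41, 0, 0, 0, 0, -1.5, -7.5, 41, 0, 0, 0, 0])

```text
t: 39.98
position: [0.7125, 0.0231, 0.0127]
tcp_rot: [2.961, -0.018, 0.204]
wrist_force: [0.5, 0.0, 0.4]
opening: 0.007
grip_force: 0.0
```

```bash
python3 - <<'E'
from plan import *
st(); init(); T=lean(np.pi,-10,-8)
for P in((.695,.023,.009),(.645,.024,.009)): goT(P,T)
E
```

```text
t 39.98 pos [0.7125 0.0231 0.0127] F [0.5 0.  0.4] open 0.007 grip 0.0 j [ 0.06  0.49  1.46 -0.21  1.07  1.73]
-17.8 -0.1 1.3 -0.0 0.1 -0.0
-67.3 0.2 -5.7 -0.0 0.1 -0.0
```

carry_out(commands=[-6, 0, 2.5, 0, 0, 0, 0, -12, 0, 2, 0, 0, 0, 0, -18, 0, 1.3, 0, 0, 0, 0, -26, 0, 0, 0, 0, 0, 0, -35, 0.1, -1.2, 0, 0, 0, 0, -45, 0.1, -2.6, 0, 0, 0, 0, -55, 0.2, -4, 0, 0, 0, 0, -65, 0.2, -5.4, 0, 0, 0, 0])

```text
t: 40.98
position: [0.6473, 0.024, 0.01]
tcp_rot: [2.961, -0.019, 0.207]
wrist_force: [0.8, 0.3, 0.4]
opening: 0.002
grip_force: 0.4
```

carry_out(commands=[0, 0, 0, 0, 0, 0, 0, 8, 0, -10, 0, 0, 0, 0.1, 5, 0, -60, 0, 0, 0, 0.5, 0, 10, -110, 0, 0, 0, 0.8, 0, 10, -150, 4, -4, 0, 0.8, 0, 10, -180, 9, -8, 0, 0.8, 0, 10, -180, 9, -8, 0, 0.8])

```text
t: 41.85
position: [0.6265, 0.0441, 0.1919]
tcp_rot: [3.126, -0.024, 0.012]
wrist_force: [0.6, 0.6, -0.3]
opening: 0.584
grip_force: 0.0
```

```bash
python3 - <<'E'
from plan import *
from fit import *
st()
viewer.grab_frame("scene"); viewer.grab_frame("top")
for n in("scene","top"):
    for d in viewer.mark_of(n,"soap_bar")[:1]: print(n,round(d["p"],2),w(n,d["position"]).round(4))
    m=viewer.outline_of(n,"soap_bar")
    if m:
        m=m[0]["mask"]; f=fit({n:m.astype(float)},M["soap_bar"],(.61,.024,0)); print(f)
        c=max(cv2.findContours(m.astype(np.uint8),0,2)[0],key=cv2.contourArea).reshape(-1,2); print(cv2.minAreaRect(onplane(n,c,.012)[:,:2].astype(np.float32)))
E
```

```text
t 41.85 pos [0.6265 0.0441 0.1919] F [ 0.6  0.6 -0.3] open 0.584 grip 0.0 j [-0.    0.21  1.45 -0.02  1.48  1.59]
scene 0.87 [0.6159 0.0265 0.0026]
(array([0.6120038 , 0.02318734, 0.10084965]), np.float64(0.2208556903658122))
((0.6120233535766602, 0.026178717613220215), (0.07560457289218903, 0.051151473075151443), 89.91508483886719)
top 0.69 [ 0.616   0.0266 -0.0013]
(array([ 0.61 ,  0.024, -0.1  ]), np.float64(1.0))
((0.7039317488670349, -0.17847563326358795), (0.2504003047943115, 0.10354066640138626), 81.26311492919922)
```

```bash
python3 - <<'E'
from plan import *
init(); goT((.613,.0255,.1),down(-np.pi/2)); goT((.613,.0255,.005),down(-np.pi/2))
E
```

```text
-8.6 18.9 85.7 0.6 0.8 -90.7
-8.4 17.4 180.7 0.6 0.8 -90.7
```

carry_out(commands=[0, 2, 5, 0, 0.1, -10, 0.8, 0, 5, 5, 0, 0.2, -20, 0.8, -2, 8, 5, 0, 0.3, -30, 0.8, -4, 12, 5, 0, 0.4, -40, 0.8, -6, 15, 5, 0.3, 0.5, -50, 0.8, -8, 18, 5, 0.4, 0.6, -60, 0.8, -8, 18.9, 30, 0.5, 0.7, -70, 0.8, -8.6, 18.9, 60, 0.6, 0.8, -80, 0.8])

```text
t: 43.15
position: [0.6142, 0.0258, 0.1267]
tcp_rot: [2.411, 2.008, 0.005]
wrist_force: [-0.5, 0.5, -0.6]
opening: 0.796
grip_force: 0.0
```

carry_out(commands=[0, 0, 10, 0, 0, -5, 0.8, 0, 0, 20, 0, 0, -10.5, 0.8, 0, 0, 20, 0, 0, -10.5, 0.8, 0, 0, 20, 0, 0, -10.5, 0.8])

```text
t: 43.65
position: [0.6142, 0.0258, 0.1075]
tcp_rot: [2.227, 2.212, 0.004]
wrist_force: [-0.3, -0.5, -0.7]
opening: 0.803
grip_force: 0.0
```

```bash
python3 - <<'E'
from plan import *
from fit import *
st(); init(); goT((.613,.0255,.005),down(-np.pi/2))
viewer.grab_frame("top")
for d in viewer.mark_of("top","soap_bar")[:1]: print(round(d["p"],2),w("top",d["position"]).round(4))
E
```

```text
t 43.65 pos [0.6142 0.0258 0.1075] F [-0.3 -0.5 -0.7] open 0.803 grip 0.0 j [-0.04  0.24  1.57 -0.    1.33 -0.03]
-0.3 -1.6 102.5 0.2 0.0 -0.4
0.61 [ 6.172e-01  2.590e-02 -3.000e-04]
```

carry_out(commands=[0, 0, 35, 0, 0, -0.4, 0.8, 0, 0, 70, 0, 0, -0.4, 0.8, 0, 0, 92, 0, 0, -0.4, 0.8, 0, 0, 102, 0, 0, -0.4, 0.8, 0, 0, 102, 0, 0, -0.4, 0.5, 0, 0, 102, 0, 0, -0.4, 0.35, 0, 0, 102, 0, 0, -0.4, 0.35, 0, 0, 102, 0, 0, -0.4, 0.35], grip_force=15)

```text
t: 44.75
position: [0.6156, 0.0255, 0.0067]
tcp_rot: [2.216, 2.221, 0.006]
wrist_force: [-0.6, 1.2, 4.9]
opening: 0.499
grip_force: 15.0
```

carry_out(commands=[0, 0, -20, 0, 0, 0, 0.35, 0, 0, -60, 0, 0, 0, 0.35, 0, 0, -110, 0, 0, 0, 0.35, 0, 0, -160, 0, 0, 0, 0.35, 0, 0, -200, 0, 0, 0, 0.35, 0, 0, -215, 0, 0, 0, 0.35, 0, 0, -215, 0, 0, 0, 0.35])

```text
t: 45.62
position: [0.6144, 0.0255, 0.2215]
tcp_rot: [2.216, 2.221, 0.007]
wrist_force: [0.2, 0.7, -1.3]
opening: 0.499
grip_force: 15.0
```

```bash
python3 - <<'E'
from plan import *
st(); init(); goT((*rail("m",-.0615,-.055),.2),down(YR-np.pi/2))
A=viewer.grab_frame("scene"); B=viewer.grab_frame("top")
cv2.imwrite("pics/a10.png",np.hstack([cv2.resize(A[80:330,150:350],None,fx=2,fy=2),cv2.resize(B[60:310,150:350],None,fx=2,fy=2)])[:,:,::-1])
E
```

```text
t 45.62 pos [0.6144 0.0255 0.2215] F [ 0.2  0.7 -1.3] open 0.499 grip 15.0 j [-0.04  0.16  1.45  0.    1.53 -0.04]
-238.4 -39.3 21.3 0.3 -0.0 9.6
```

View pics/a10.png

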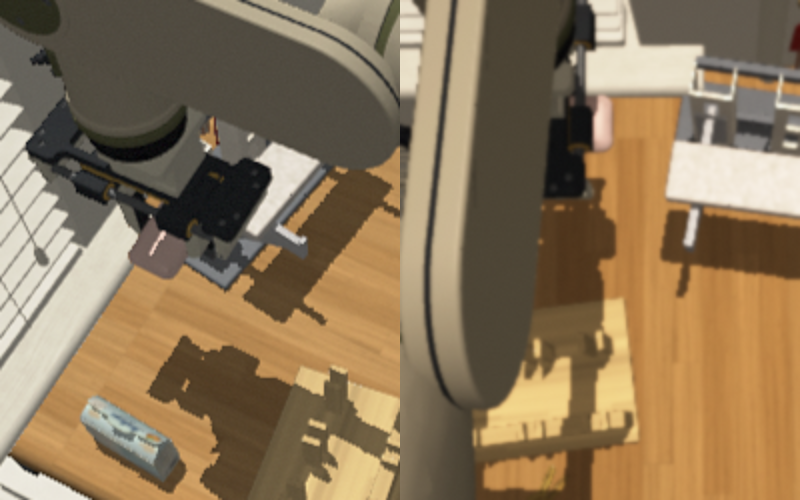

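The soap hangs in the gripper (left half, about (158,250)); the opening of 46 mm fits. I carry it to the right part of the board.

carry_out(commands=[-25, -4, 3, 0, 0, 1, 0.35, -60, -10, 6, 0, 0, 2.5, 0.35, -100, -16, 10, 0, 0, 4, 0.35, -140, -23, 15, 0, 0, 6, 0.35, -180, -30, 21, 0, 0, 8, 0.35, -215, -36, 21, 0, 0, 9.6, 0.35, -238, -39, 21, 0.3, 0, 9.6, 0.35, -238, -39, 21, 0.3, 0, 9.6, 0.35])

```text
t: 46.72
position: [0.5746, -0.2136, 0.1977]
tcp_rot: [-2.396, -2.026, 0.003]
wrist_force: [0.5, 0.6, -0.9]
opening: 0.5
grip_force: 15.0
```

carry_out(commands=[0, 0, 15, 0, 0, 0, 0.35, 0, 0, 30, 0, 0, 0, 0.35, 0, 0, 38, 0, 0, 0, 0.35, 0, 0, 43, 0, 0, 0, 0.35, 0, 0, 43, 0, 0, 0, 0.35, 0, 0, 43, 0, 0, 0, 0.35])

```text
t: 47.48
position: [0.5758, -0.2126, 0.1569]
tcp_rot: [-2.397, -2.03, 0.0]
wrist_force: [-0.4, 0.4, -0.9]
opening: 0.502
grip_force: 15.0
```

```bash
python3 - <<'E'
from plan import *
st(); s=readout.get_state(); print(inrail("m",s["position"])); init(); goT((*rail("m",-.0615,-.055),.1527),down(YR-np.pi/2))
E
```

```text
t 47.48 pos [ 0.5758 -0.2126  0.1569] F [-0.4  0.4 -0.9] open 0.502 grip 15.0 j [-0.44  0.2   1.52 -0.    1.42 -0.27]
[-0.0615 -0.0546]
-0.4 -0.0 4.2 -0.0 0.0 -0.0
```

carry_out(commands=[0, 0, 2, 0, 0, 0, 0.35, 0, 0, 4, 0, 0, 0, 0.35, 0, 0, 4.5, 0, 0, 0, 0.35, 0, 0, 4.5, 0, 0, 0, 0.35])

```text
t: 47.98
position: [0.5753, -0.2125, 0.1517]
tcp_rot: [-2.397, -2.029, 0.001]
wrist_force: [0.2, -0.4, -1.7]
opening: 0.498
grip_force: 15.0
```

carry_out(commands=[0, 0, 0, 0, 0, 0, 0.5, 0, 0, 0, 0, 0, 0, 0.6, 0, 0, 0, 0, 0, 0, 0.7, 0, 0, 0, 0, 0, 0, 0.7, 0, 0, -20, 0, 0, 0, 0.7, 0, 0, -60, 0, 0, 0, 0.7, 0, 0, -90, 0, 0, 0, 0.7, 0, 0, -90, 0, 0, 0, 0.7])

```text
t: 48.98
position: [0.5775, -0.2135, 0.2472]
tcp_rot: [2.393, 2.026, 0.004]
wrist_force: [2.0, 0.6, 0.2]
opening: 0.702
grip_force: 0.0
```

```bash
python3 - <<'E'
from plan import *
from fit import *
st()
A=viewer.grab_frame("scene"); B=viewer.grab_frame("top")
for n in("scene","top"):
    for d in viewer.mark_of(n,"plaster_box")[:1]: print(n,round(d["p"],2),w(n,d["position"]).round(4))
    m=viewer.outline_of(n,"plaster_box")[0]["mask"].astype(float)
    fs=[fit({n:m},M["plaster_box"],(.612,.16,y)) for y in np.arange(-1.5,1.6,.5)]
    for f in sorted(fs,key=lambda f:f[1])[:3]: print(f[0].round(3),round(f[1],3))
    cv2.imwrite(f"pics/m_{n}.png",m*255)
it=[(M["board"],(*rail("m",-.0615),YR),.130),(M["soap_bar"],(*rail("m",-.0615,-.055),YR),.146)]
a=overlay("scene",A,it,None,(215,80,130,140),3); b=cv2.resize(B[120:190,165:215],None,fx=6,fy=6)[:,:,::-1]; c=cv2.resize(A[270:325,185:245],None,fx=6,fy=6)[:,:,::-1]
g=np.zeros((600,800,3),np.uint8); g[:420,:390]=a; g[:330,400:760]=c; g[335:600,400:700]=b[:265]
cv2.imwrite("pics/a11.png",g)
E
```

```text
t 48.98 pos [ 0.5775 -0.2135  0.2472] F [2.  0.6 0.2] open 0.702 grip 0.0 j [-0.44  0.16  1.41 -0.    1.57 -0.27]
scene 0.72 [0.6164 0.1597 0.0052]
[0.606 0.164 1.377] 0.255
[ 0.605  0.164 -1.763] 0.256
[0.606 0.164 1.38 ] 0.256
top 0.65 [0.6083 0.1611 0.0027]
[ 0.611  0.156 -1.457] 0.243
[ 0.611  0.157 -1.465] 0.243
[0.611 0.156 1.68 ] 0.244[ WARN:0@17.322] global loadsave.cpp:1063 imwrite_ Unsupported depth image for selected encoder is fallbacked to CV_8U.
```

View pics/a11.png

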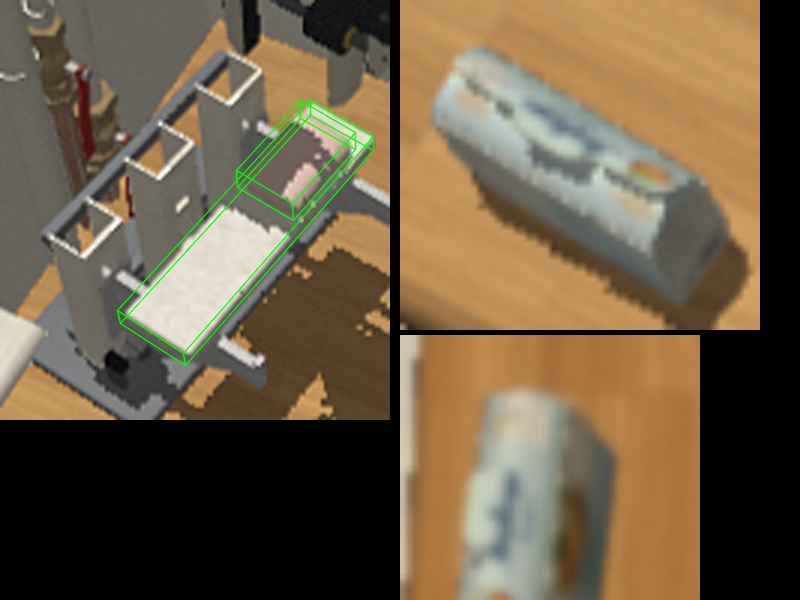

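```bash
python3 - <<'E'
from plan import *
from fit import *
A=viewer.grab_frame("scene"); B=viewer.grab_frame("top")
mk={n:viewer.outline_of(n,"plaster_box")[0]["mask"].astype(float) for n in("scene","top")}
def mod(q):
    h,wd,l=q; return [np.vstack([box(-17,17,-46,46,0,h),box(-wd,wd,-l,l,82,82.01)])]
def cost(v,show=False):
    p=v[:3]*[.01,.01,.1]; c=0
    q=(np.clip(v[3]*10,5,81),np.clip(v[4]*10,1,17),np.clip(v[5]*10,20,46))
    for n,m in mk.items():
        a=render(n,mod(q),p); c+=1-np.minimum(a,m).sum()/np.maximum(a,m).sum()
    return c
bs=[]
for y in(-1.75,-1.6,-1.45):
    for q in((6,.8,4.4),(4,.3,4)):
        o=minimize(cost,[61,16,y*10,*q],method="Nelder-Mead",options=dict(maxiter=900,initial_simplex=np.array([61,16,y*10,*q])+np.vstack([np.zeros(6),np.diag([1,1,1,-2,.4,-.5])]))); bs.append((o.fun,o.x.round(3)))
for b in sorted(bs,key=lambda b:b[0])[:4]: print(b)
x=sorted(bs,key=lambda b:b[0])[0][1]
for n in mk:
    c=max(cv2.findContours(mk[n].astype(np.uint8),0,2)[0],key=cv2.contourArea).reshape(-1,2); print(cv2.minAreaRect(onplane(n,c,.06)[:,:2].astype(np.float32)))
out=[]
for n,im,roi in(("scene",A,(185,270,60,60)),("top",B,(165,120,60,70))):
    k=6; g=cv2.resize(im[roi[1]:roi[1]+roi[3],roi[0]:roi[0]+roi[2],::-1],None,fx=k,fy=k,interpolation=cv2.INTER_CUBIC)
    H=mod((x[3]*10,x[4]*10,x[5]*10))[0]
    for S in(H[:8:2],H[1:8:2],H[8::2]):
        P=((proj(n,pts(S,x[:3]*[.01,.01,.1]))-roi[:2]+.5)*k).astype(int); cv2.polylines(g,[P[[0,1,3,2]]],True,(0,255,0),1)
    cc=cv2.findContours(mk[n].astype(np.uint8),0,2)[0]
    for c in cc: cv2.polylines(g,[((c-np.array(roi[:2])+.5)*k).astype(int)],True,(0,0,255),1)
    out.append(g[:360])
cv2.imwrite("pics/a12.png",np.hstack(out))
E
```

```text
(np.float64(0.27647755868987356), array([ 61.499,  15.855, -16.751,   3.032,   0.773,   3.654]))
(np.float64(0.2766217113658963), array([ 61.511,  15.844, -16.651,   3.704,   0.791,   3.453]))
(np.float64(0.2772567839529769), array([ 61.496,  15.879, -16.836,   3.433,   0.742,   3.555]))
(np.float64(0.2799910188164312), array([ 61.474,  15.896, -16.844,   3.626,   0.735,   3.702]))
((0.6042604446411133, 0.1648615300655365), (0.039237383753061295, 0.10874105244874954), 85.28254699707031)
((0.6081444025039673, 0.1524013727903366), (0.050089798867702484, 0.10559270530939102), 85.24677276611328)
```

View pics/a12.png

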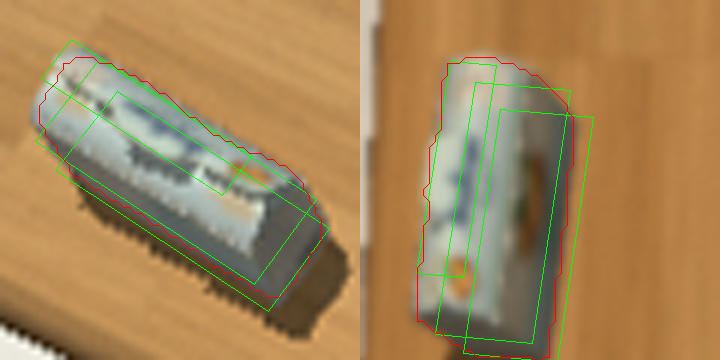

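```bash
python3 - <<'E'
from plan import *
from fit import *
def tri(a,b):
    Ps=[]
    for n in("scene","top"):
        K,Rm,t=cam(n); Ps.append(K@np.c_[Rm,t])
    X=cv2.triangulatePoints(*Ps,np.array(a,float).reshape(2,1),np.array(b,float).reshape(2,1)); X=(X[:3]/X[3]).ravel(); return X.round(3),(proj("scene",X)-a).round(1),(proj("top",X)-b).round(1)
for a,b in(((150,313),(166,110)),((143,322),(162,110)),((306,396),(157,352))): print(tri(a,b))
A=cv2.imread("pics/scene0.png")[290:400,120:320]; B=cv2.imread("pics/top0.png")[95:375,140:215]
g=np.zeros((600,800,3),np.uint8); a=cv2.resize(A,None,fx=3,fy=3); b=cv2.resize(B,None,fx=2.1,fy=2.1); g[:a.shape[0],:600]=a; g[:b.shape[0],620:620+b.shape[1]]=b
cv2.imwrite("pics/a13.png",g)
E
```

```text
(array([ 0.739,  0.233, -0.03 ]), array([[-0.2, -0.1]]), array([[0. , 0.3]]))
(array([ 0.751,  0.252, -0.056]), array([[0.2, 0.1]]), array([[-0. , -0.3]]))
(array([0.307, 0.224, 0.107]), array([[34.8, -1.4]]), array([[-25.1, -42.3]]))
```

View pics/a13.png

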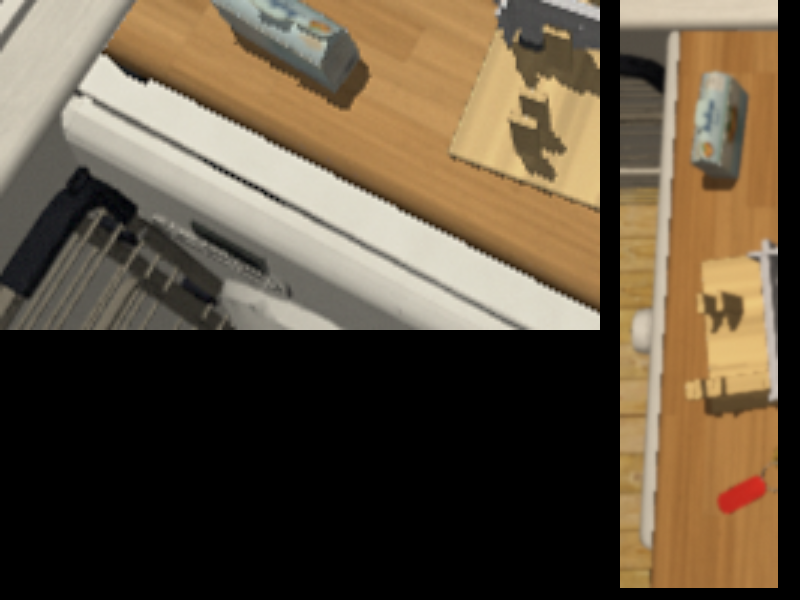

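I have now viewed 16 pictures against the limit of 14, so I open no more and go by numbers. The left side is a drawer below worktop level, so nothing obstructs the carton grasp.

```bash
python3 - <<'E'
from plan import *
st(); init(); goT((.613,.159,.15),down(-.087))
E
```

```text
t 49.48 pos [ 0.5752 -0.2124  0.2411] F [ 0.5  0.7 -0.8] open 0.699 grip 0.0 j [-0.44  0.16  1.41 -0.    1.57 -0.27]
372.5 -23.7 91.3 -0.1 -0.1 -94.5
```

carry_out(commands=[35, -2, 0, 0, 0, -9, 0.6, 78, -5, 0, 0, 0, -19, 0.6, 122, -8, 0, 0, 0, -29, 0.6, 166, -11, 0, 0, 0, -39, 0.6, 210, -13, 0, 0, 0, -49, 0.6, 254, -16, 0, 0, 0, -59, 0.6, 298, -19, 0, 0, 0, -69, 0.6, 340, -21.5, 20, 0, 0, -79, 0.6])

```text
t: 50.48
position: [0.6114, 0.128, 0.2237]
tcp_rot: [0.549, 3.091, 0.002]
wrist_force: [0.2, 0.1, 0.2]
opening: 0.596
grip_force: 0.0
```

```bash
python3 - <<'E'
from plan import *
st(); init(); goT((.613,.159,.15),down(-.087))
E
```

```text
t 50.48 pos [0.6114 0.128  0.2237] F [0.2 0.1 0.2] open 0.596 grip 0.0 j [ 0.12  0.19  1.41  0.    1.54 -1.1 ]
9.4 29.5 73.7 0.1 0.1 -15.2
```

carry_out(commands=[3, 10, 20, 0, 0, -5, 0.6, 6, 20, 45, 0, 0, -10, 0.6, 9, 29, 70, 0, 0, -15.2, 0.6, 9, 29, 74, 0, 0, -15.2, 0.6, 9, 29, 74, 0, 0, -15.2, 0.6])

```text
t: 51.1
position: [0.612, 0.1564, 0.1482]
tcp_rot: [-0.148, -3.137, -0.0]
wrist_force: [0.2, -0.4, 0.3]
opening: 0.602
grip_force: 0.0
```

```bash
python3 - <<'E'
from plan import *
st(); init(); goT((.613,.159,.035),down(-.087))
for n in("scene","top"):
    viewer.grab_frame(n)
    for d in viewer.mark_of(n,"plaster_box")[:1]: print(n,round(d["p"],2),w(n,d["position"]).round(4))
E
```

```text
t 51.1 pos [0.612  0.1564 0.1482] F [ 0.2 -0.4  0.3] open 0.602 grip 0.0 j [ 0.17  0.26  1.48  0.    1.41 -1.31]
-0.9 2.7 113.2 0.0 -0.1 -0.4
scene 0.72 [0.6158 0.1583 0.0031]
top 0.93 [0.6087 0.1593 0.0041]
```

carry_out(commands=[0, 2, 20, 0, 0, 0, 0.6, 0, 2, 45, 0, 0, 0, 0.6, 0, 2, 70, 0, 0, 0, 0.6, 0, 2, 95, 0, 0, 0, 0.6, 0, 2, 108, 0, 0, 0, 0.6, 0, 2, 113, 0, 0, 0, 0.6, 0, 2, 113, 0, 0, 0, 0.6])

```text
t: 52.18
position: [0.6122, 0.1588, 0.0351]
tcp_rot: [-0.145, -3.137, -0.001]
wrist_force: [0.1, 0.6, -0.1]
opening: 0.602
grip_force: 0.0
```

carry_out(commands=[0, 0, 0, 0, 0, 0, 0.45, 0, 0, 0, 0, 0, 0, 0.35, 0, 0, 0, 0, 0, 0, 0.2, 0, 0, 0, 0, 0, 0, 0.2, 0, 0, 0, 0, 0, 0, 0.2], grip_force=12)

```text
t: 52.8
position: [0.6125, 0.1588, 0.0356]
tcp_rot: [-0.145, -3.138, -0.001]
wrist_force: [-0.9, -0.3, 4.6]
opening: 0.363
grip_force: 12.0
```

```bash
python3 - <<'E'
from plan import *
st()
E
```

```text
t 52.8 pos [0.6125 0.1588 0.0356] F [-0.9 -0.3  4.6] open 0.363 grip 12.0 j [ 0.17  0.37  1.56  0.    1.22 -1.31]
```

carry_out(commands=[0, 0, -10, 0, 0, 0, 0.2, 0, 0, -40, 0, 0, 0, 0.2, 0, 0, -80, 0, 0, 0, 0.2, 0, 0, -125, 0, 0, 0, 0.2, 0, 0, -170, 0, 0, 0, 0.2, 0, 0, -205, 0, 0, 0, 0.2, 0, 0, -215, 0, 0, 0, 0.2, 0, 0, -215, 0, 0, 0, 0.2])

```text
t: 53.8
position: [0.6122, 0.1586, 0.2496]
tcp_rot: [-0.145, -3.137, -0.001]
wrist_force: [-0.5, 0.8, -1.8]
opening: 0.361
grip_force: 12.0
```

```bash
python3 - <<'E'
from plan import *
from fit import *
st(); init(); goT((*rail("m",-.0615,.048),.25),down(YR-np.pi/2))
for n in("scene","top"):
    viewer.grab_frame(n)
    for d in viewer.mark_of(n,"plaster_box")[:1]: print(n,round(d["p"],2),w(n,d["position"]).round(4))
    for d in viewer.mark_of(n,"soap_bar")[:1]: print(n,round(d["p"],2),w(n,d["position"]).round(4), rail("m",-.0615,-.055))
E
```

```text
t 53.8 pos [0.6122 0.1586 0.2496] F [-0.5  0.8 -1.8] open 0.361 grip 12.0 j [ 0.17  0.21  1.35  0.    1.59 -1.31]
-5.3 -270.7 -0.5 -0.0 -0.1 94.2
top 0.9 [0.6093 0.1587 0.2151]
```

carry_out(commands=[0, -20, 0, 0, 0, 8, 0.2, -1, -50, 0, 0, 0, 18, 0.2, -2, -80, 0, 0, 0, 28, 0.2, -2, -110, 0, 0, 0, 38, 0.2, -3, -142, 0, 0, 0, 48, 0.2, -4, -175, 0, 0, 0, 58, 0.2, -4, -205, 0, 0, 0, 68, 0.2, -5, -235, 0, 0, 0, 78, 0.2])

```text
t: 55.1
position: [0.5951, -0.0768, 0.2491]
tcp_rot: [-2.093, -2.34, 0.001]
wrist_force: [0.4, -0.4, -0.8]
opening: 0.361
grip_force: 12.0
```

```bash
python3 - <<'E'
from plan import *
st(); init(); goT((*rail("m",-.0615,.048),.25),down(YR-np.pi/2)); goT((*rail("m",-.0615,.048),.19),down(YR-np.pi/2))
E
```

```text
t 55.1 pos [ 0.5951 -0.0768  0.2491] F [ 0.4 -0.4 -0.8] open 0.361 grip 12.0 j [-0.21  0.12  1.44  0.    1.58 -0.33]
-34.1 -6.4 -0.9 -0.1 -0.0 15.8
-34.2 -6.2 59.1 -0.1 -0.0 15.8
```

carry_out(commands=[-10, -2, 0, 0, 0, 5, 0.2, -22, -4, 0, 0, 0, 10, 0.2, -34, -6.3, 0, 0, 0, 15.8, 0.2, -34, -6.3, 0, 0, 0, 15.8, 0.2, -34, -6.3, 15, 0, 0, 15.8, 0.2, -34, -6.3, 35, 0, 0, 15.8, 0.2, -34, -6.3, 50, 0, 0, 15.8, 0.2, -34, -6.3, 57, 0, 0, 15.8, 0.2])

```text
t: 56.1
position: [0.5922, -0.1098, 0.1904]
tcp_rot: [-2.387, -2.037, 0.004]
wrist_force: [0.9, 1.1, -0.6]
opening: 0.366
grip_force: 12.0
```

carry_out(commands=[0, 0, 2, 0, 0, 0, 0.2, 0, 0, 2, 0, 0, 0, 0.2, 0, 0, 2, 0, 0, 0, 0.2])

```text
t: 56.48
position: [0.5937, -0.1105, 0.1917]
tcp_rot: [2.39, 2.039, 0.0]
wrist_force: [-0.4, 0.2, -0.2]
opening: 0.358
grip_force: 12.0
```

```bash
python3 - <<'E'
from plan import *
st(); s=readout.get_state(); print(inrail("m",s["position"])); init(); goT((*rail("m",-.0615,.048),.1816),down(YR-np.pi/2))
E
```

```text
t 56.48 pos [ 0.5937 -0.1105  0.1917] F [-0.4  0.2 -0.2] open 0.358 grip 12.0 j [-0.27  0.15  1.51  0.    1.48 -0.11]
[-0.0606  0.0491]
-1.1 -0.9 10.1 0.0 -0.0 0.4
```

carry_out(commands=[-1, -0.9, 3, 0, 0, 0.4, 0.2, -1, -0.9, 6, 0, 0, 0.4, 0.2, -1, -0.9, 8.5, 0, 0, 0.4, 0.2, -1, -0.9, 9.5, 0, 0, 0.4, 0.2, -1, -0.9, 9.5, 0, 0, 0.4, 0.2, -1, -0.9, 9.5, 0, 0, 0.4, 0.2])

```text
t: 57.22
position: [0.5922, -0.1112, 0.1814]
tcp_rot: [-2.397, -2.03, 0.001]
wrist_force: [-0.3, 1.0, -0.9]
opening: 0.36
grip_force: 12.0
```

carry_out(commands=[0, 0, 0.5, 0, 0, 0, 0.2, 0, 0, 0.5, 0, 0, 0, 0.2])

```text
t: 57.48
position: [0.5922, -0.1112, 0.1808]
tcp_rot: [-2.397, -2.03, 0.001]
wrist_force: [0.3, -0.7, -1.1]
opening: 0.36
grip_force: 12.0
```

carry_out(commands=[0, 0, 0.7, 0, 0, 0, 0.2, 0, 0, 0.7, 0, 0, 0, 0.2, 0, 0, 0.7, 0, 0, 0, 0.2])

```text
t: 57.85
position: [0.5922, -0.1112, 0.1802]
tcp_rot: [-2.397, -2.03, 0.001]
wrist_force: [-0.7, 0.0, -0.3]
opening: 0.361
grip_force: 12.0
```

carry_out(commands=[0, 0, 0, 0, 0, 0, 0.37, 0, 0, 0, 0, 0, 0, 0.42, 0, 0, 0, 0, 0, 0, 0.5, 0, 0, 0, 0, 0, 0, 0.6, 0, 0, 0, 0, 0, 0, 0.6, 0, 0, -15, 0, 0, 0, 0.6, 0, 0, -50, 0, 0, 0, 0.6, 0, 0, -100, 0, 0, 0, 0.6])

```text
t: 58.85
position: [0.5915, -0.111, 0.2807]
tcp_rot: [-2.395, -2.028, 0.003]
wrist_force: [0.1, 0.5, 0.5]
opening: 0.602
grip_force: 0.0
```

carry_out(commands=[10, -40, -20, 0, 0, 0, 0.6, 20, -80, -20, 0, 0, 0, 0.6, 30, -120, -20, 0, 0, 0, 0.6, 40, -160, -20, 0, 0, 0, 0.6, 50, -190, -20, 0, 0, 0, 0.6, 60, -200, -20, 0, 0, 0, 0.6])

```text
t: 59.6
position: [0.4043, -0.0186, 0.3019]
tcp_rot: [2.397, 2.029, 0.002]
wrist_force: [0.1, 0.0, -0.2]
opening: 0.603
grip_force: 0.0
```

```bash
python3 - <<'E'
from plan import *
from fit import *
st(); T={"board":(rail("m",-.0615),.13),"soap_bar":(rail("m",-.0615,-.055),.146),"plaster_box":(rail("m",-.0615,.048),.146),"bracket_a":(HOME["l"],.025)}
mod={"board":M["board"],"soap_bar":M["soap_bar"],"plaster_box":M["plaster_box"]}
for n in("scene","top"):
    viewer.grab_frame(n)
    for q in T:
        for d in viewer.mark_of(n,q)[:2]: print(n,q,round(d["p"],2),w(n,d["position"]).round(4),"want",np.round(T[q][0],4),T[q][1])
    for q in mod:
        o=viewer.outline_of(n,q)
        if o:
            m=o[0]["mask"]; f=fit({n:m.astype(float)},mod[q],(*T[q][0],YR),T[q][1]); print("  fit",n,q,f[0].round(3),round(f[1],2))
E
```

```text
t 59.6 pos [ 0.4043 -0.0186  0.3019] F [ 0.1  0.  -0.2] open 0.603 grip 0.0 j [-0.17 -0.43  1.85  0.    1.73 -0.01]
scene board 0.71 [ 0.5818 -0.1625  0.1294] want [ 0.5847 -0.1587] 0.13
scene plaster_box 0.6 [ 0.5917 -0.1105  0.1453] want [ 0.5926 -0.1114] 0.146
scene bracket_a 0.9 [ 0.6593 -0.0897  0.0268] want [ 0.6586 -0.0899] 0.025
  fit scene board [ 0.582 -0.161 -0.138] 0.74
  fit scene soap_bar [ 0.576 -0.213 -0.265] 1.0
  fit scene plaster_box [ 0.587 -0.097  0.214] 0.37
top board 0.67 [ 0.5803 -0.158   0.1254] want [ 0.5847 -0.1587] 0.13
top soap_bar 0.87 [ 0.5781 -0.213   0.1416] want [ 0.5757 -0.213 ] 0.146
top plaster_box 0.83 [ 0.5883 -0.1132  0.1463] want [ 0.5926 -0.1114] 0.146
top bracket_a 0.86 [ 0.6361 -0.2479  0.0234] want [ 0.6586 -0.0899] 0.025
  fit top board [ 0.584 -0.159 -0.158] 0.67
  fit top soap_bar [ 0.576 -0.211 -0.214] 0.19
  fit top plaster_box [ 0.583 -0.11  -0.221] 0.31
```

```bash
python3 -c "
from h import *
print(r.close_job())"
```

```text
the job is handed in; nothing more can be done
None
```

I handed the job in at about 60 s with no verdict returned: two brackets home on the outer uprights, the board across them, the soap flat and the carton upright on it, the cup not handled; camera positions were within about 5 mm of target, but I viewed 16 pictures against the limit of 14.

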